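# Load the two-pin binding jig and lock its hold-down collar

## Robot

A 6-joint arm with a two-finger parallel gripper is mounted at the origin on the work surface. World frame = base frame: x ahead of the robot, y to its left, z up, the work surface at z = 0. Lengths are in m, angles in degrees, forces in N, time in s.
With the tool pointing down it reaches from about 0.25 to 0.725 m from the base axis. Payload 9.7 kg.
Tool frame: the origin (TCP) lies midway between the tips of the shut fingers; the grasp point (between the pads) lies 19 mm behind it (bot.pinch_z is the distance from the TCP to the grasp point, in m); z points along the fingers, y is the line along which they close (so a half turn about z gives the same grasp; the last joint's range is limited). The gripper opens to 85 mm and grips with 20 to 120 N. Pads are 22 mm wide; open, the fingers measure 114 mm over their backs; the gripper's body (76 mm by 85 mm) begins 54 mm behind the grasp point. The pads swing forward as they close: fully open they stand 13 mm farther back than shut.
Start: joints at [76.433, 4.979, 10.078, 95.1, 0, 90], TCP at [0.129, 0.535, 0.231] pointing down, gripper open.
Joint ranges: [-179.16, 179.16], [-48.56, 103.87], [-65.8, 70.77], [-126.05, 130.52], [-82.76, 87.17], [-180, 180]. Speed limits (degrees/s): [127.2, 127.2, 147.25, 180, 180, 180].

## Interface

Orientations are given as [roll, pitch, yaw] about the fixed x, y, z axes, in that order (R = Rz(yaw) Ry(pitch) Rx(roll)).
In Python, from workcell import sensors, camera, ticket, bot gives the robot as it stands.
- The arm moves only by the shell command python3 -m handwheel 'ROWS' [FORCE]. ROWS is a JSON object of lists of equal length, an entry for each row: "gripper": the opening, from -1 (shut) to 1 (fully open); "slide": the shift along the tool's x, y, z in mm, a list of three; "yaw": the turn about the tool's z in rad. A call has 1 to 8 rows; each row shifts and turns the commanded pose from where the row before left it, along the tool's axes as they then stand; what a row does not reach is not made up. A row lasts 1/12 s, in which the tool goes at most 41.7 mm and 7.16 degrees, less where a joint would pass 70% of its speed; a pose out of reach is approached as far as the arm can. A call is refused whole if a number of a shift passes 41.7 or a number of a turn 0.125, either way. A call with a gripper value outside its range is refused whole. The fingers move at their own pace and stop on an object; FORCE is the grip in N (left out, the last holds). Time passes only in rows, so rows that do not move let the fingers close. It gives the time, the measured TCP pose, the force, the opening and the grip force at its end, in the units of the state.
- sensors.get_obs(): the state, without advancing time (a new reading comes with each control period).
- camera(name): name is "scene" or "top"; returns a dict with "img" (384x512x3 uint8, red, green, blue), "fx", "fy", "cx", "cy" (pixels), "R" (3x3) and "t" (3): a world point X has camera coordinates R X + t. Camera axes: x right, y down, z forward; pixel columns grow to the right and rows downward; lengths in m; the calibration is good to about 2 mm. A picture is of the moment at which its call begins. There is no depth.
- ticket.job_done(): hands the job in; it is judged then, once.
The state is a dict: "time": time; "q": joint angles; "qd": joint speeds; "joint_efforts": joint torques, N m; "ee_pos": TCP position; "tcp_rot": TCP orientation; "wrist_force": force on the tool from outside, world axes, zero at the start; "torque": the same for the moment, N m; "opening": finger opening in m; "grasp_force": force on a finger pad.
Only numpy, scipy, OpenCV 4.12 (cv2) and the standard library are available. Lean on these libraries where they do the work, as an engineer would, in place of code of your own. Each camera call takes 0.05 s, during which the arm holds its last target. There are 200 camera calls.

## Task

Load the binding jig: turn the collar so that the hold-down arm is clear of the pressure plate, lift the plate off its pins and lay it on the cork mat, then put every punched card block on the table over the two pins, flat on the bed one on top of another. Put the pressure plate back over both pins on top of the blocks, and turn the collar back until it clicks into the notch where the arm is at the mark, pointing straight at the middle of the bed. Do not knock over the glue bottle or the mug.

Things in the scene. Friction and masses are not known exactly. Their poses are not given: they have to be found in the camera images.
- bed (a point): Top middle of the bed of the fixed grey binding jig: a bar 46 mm wide (x), 150 long (y), top 30 mm above the table. z up; +x points from the bed to the barrel. Two upright steel pins, 12 mm thick, 62 mm tall above the bed (top 12 mm tapering to 5), stand at y = +45 and -45 mm. At the start the pressure plate lies on the bed over them.
- collar_grip (a point): On the upright axis of the jig's fixed barrel, 125 mm from the bed's middle along the jig's +x, 106 mm above the table: height to grip the collar. Dark ribbed ring, 61 mm round, 88 to 118 mm above the table, with two 26 mm wide flats 64 mm apart, facing square to its arm; the 40 mm thick barrel goes up through it to 135 mm and fits between open fingers. Frame as bed, not turning.
- collar (a joint): Collar angle, rad: 0 when its arm is at the mark (pointing at the bed's middle), growing anticlockwise seen from above; -0.50 to 1.90. It clicks into a notch every 0.35 rad (-0.35, 0, 0.35, 0.70, 1.05, 1.40..); about 0.15 N m takes it from one to the next; left between, it settles into one. From 1.05 on the arm is clear of the plate and of fingers lifting it.
- clamp_tip (a point): 12 mm short of the end of the collar's flat steel hold-down arm (20 mm wide, reaching 116 mm from the barrel's axis, 88 to 100 mm above the table; its end clears the pins). The mark is the white rib down the grey post under the collar and the black line on the barrel's top, both pointing at the bed's middle; the arm bears a black line too.
- plate: Bare aluminium pressure plate 56 x 130 x 14 mm (x, y, z) with two 16 mm square through holes at y = +45 and -45 mm that fit the pins; about 0.25 kg; origin in the middle of its underside. The same either way round.
- mat: Cork mat 100 x 160 x 4 mm (x, y, z) fixed to the table; origin in the middle of its underside. The plate is laid here while the jig is open.
- block1: Hard punched card block, light grey board, 56 x 130 x 10 mm (x, y, z), with two 16 mm square through holes at y = +45 and -45 mm that fit the pins; about 60 g; origin in the middle of its underside; lies flat on the table; the same either way round. Two to four blocks are there.
- block2: Hard punched card block, the same as block1 (may be absent).
- block3: Hard punched card block, the same as block1 (may be absent).
- block4: Hard punched card block, the same as block1 (may be absent).
- glue_bottle: White glue bottle with orange cap, 52 mm thick, 130 mm tall, standing beyond the jig; origin in the middle of its underside. Must not be knocked over.
- mug: White mug 80 mm wide, 90 mm tall, standing on the left; origin in the middle of its underside. Must not be knocked over.
- staple_box: Blue carton of staples 55 x 110 x 34 mm lying among the blocks, not part of the job; origin in the middle of its underside.
There are look-alikes about, which are no part of the job. What is shaped like the plate but turquoise is not meant. What is shaped like the block3 but black is not meant.

How it is judged:
By the outcome, as a careful person would: the job done as asked, in the order asked, and still so for the second after the job is handed in, with the robot touching nothing.
Of block1, block2, block3, block4 only 2 to 4 are there at a start; the rules pass over those that are not, and their reading is None.
At some moment in a run one of block1, block2, block3, block4 may be knocked a few centimetres aside while the robot is not near it.
Once in a run the grip may slacken for a moment while it holds something.
It also fails if it takes over 210 s, if anything falls off the work surface, if the arm or the gripper's body presses on something with over 40 N, if the wrist force passes 120 N, or if a joint passes its speed limit or range.

## Working session

There is one attempt and no reset: what is moved stays moved. The work goes in short steps, Python scripts to look and compute and a shell command to move; the robot and the scene stay as the last step left them, time stands still between calls to the robot, and variables do not carry over. Pictures are saved under pics/ and viewed, at most 14 in all, crops included, and the job is handed in when it is done.

```bash
ls; mkdir -p pics
python3 - <<'E'
from workcell import sensors,camera,bot
import cv2,numpy as np
for n in("scene","top"):
    c=camera(n); cv2.imwrite(f"pics/{n}0.png",cv2.resize(c["img"][:,:,::-1],(800,600),interpolation=cv2.INTER_CUBIC))
    print(n,c["fx"],c["cx"],c["cy"],np.round(c["R"],3).tolist(),np.round(-np.array(c["R"]).T@c["t"],3))
print(sensors.get_obs())
E
```

```text
pics
scene 429.1764313516957 258.3289340878071 192.9352929410725 [[-0.125, 0.992, -0.003], [0.607, 0.074, -0.791], [-0.785, -0.101, -0.612]] [1.861 0.246 1.084]
top 346.59960821760467 251.8132441591319 186.62032075275613 [[0.015, -1.0, 0.001], [-0.986, -0.015, -0.165], [0.165, 0.002, -0.986]] [0.398 0.098 1.229]
{'time': 0.1, 'q': array([7.64333008e+01, 5.00798117e+00, 1.00382600e+01, 9.50991443e+01,
       1.13240870e-04, 8.99978979e+01]), 'qd': array([-0.08250507, -0.03373124,  0.19297088,  0.05808695, -0.08507702,
        0.00650785]), 'joint_efforts': array([-1.46339953e-04, -5.21561694e+01,  4.65651369e+01,  1.58588175e-02,
       -2.42874052e-06,  5.68345669e-06]), 'ee_pos': array([0.12896832, 0.53445249, 0.23064708]), 'tcp_rot': array([-1.79931135e+02, -1.15767389e-04,  1.66435403e+02]), 'wrist_force': array([-0.27312075,  0.36558324,  0.75144299]), 'torque': array([-0.03917348,  0.03185881, -0.02738135]), 'grasp_force': 0.0, 'opening': 0.08533311797808334}
```

View pics/top0.png

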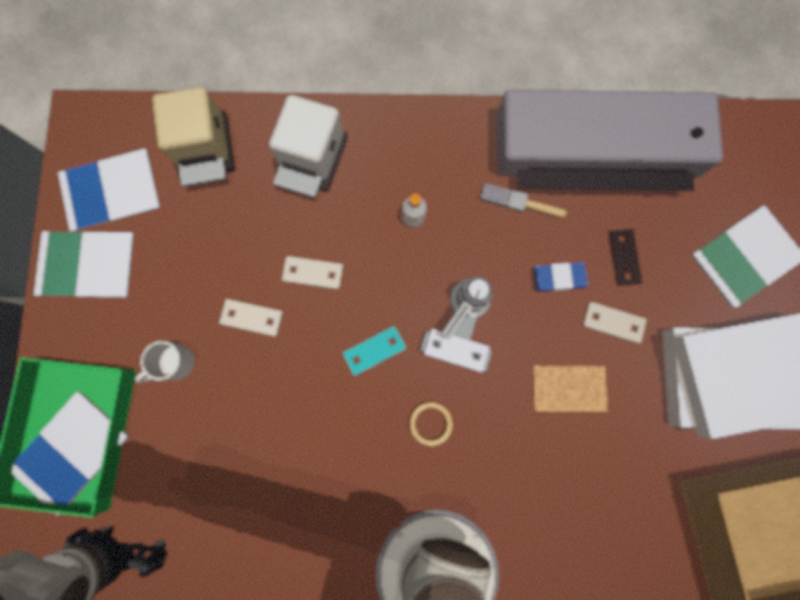

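View pics/scene0.png

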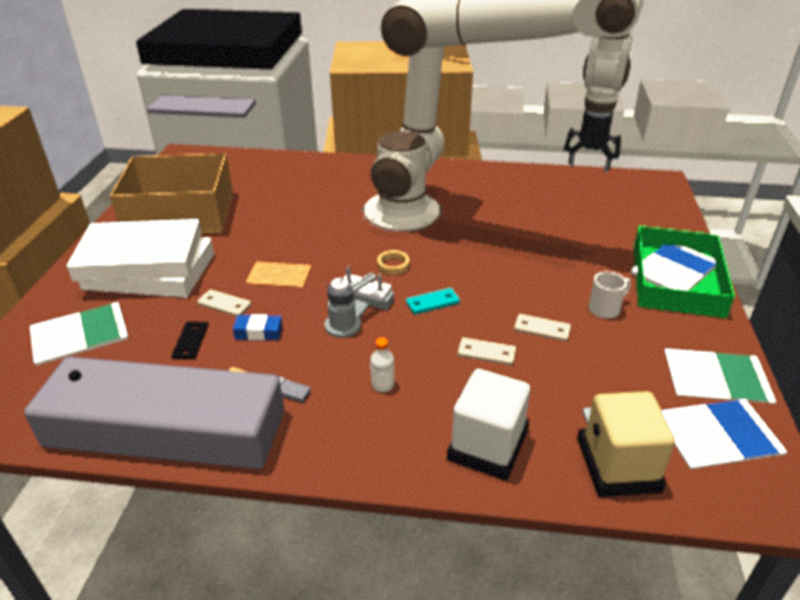

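Top view (800x600): plate on the jig at about (457,350) with barrel top (477,290). Candidate blocks are at (313,272), (251,317) and (615,322), the mat at (570,388), turquoise decoy (374,350), black decoy (625,257), mug (165,360) and bottle (414,210). That makes three real blocks. The scene view agrees.

```bash
cat > h.py <<'E'
from workcell import sensors,camera,bot
import cv2,numpy as np
def ray(c,uv,z):
    uv=np.atleast_2d(np.asarray(uv,float)); R=np.array(c["R"]);o=-R.T@c["t"]
    d=np.c_[(uv[:,0]-c["cx"])/c["fx"],(uv[:,1]-c["cy"])/c["fy"],np.ones(len(uv))]@R
    return (o+d*((z-o[2])/d[:,2])[:,None])[:,:2]
def proj(c,X):
    p=np.atleast_2d(X)@np.array(c["R"]).T+c["t"]; return np.c_[p[:,0]/p[:,2]*c["fx"]+c["cx"],p[:,1]/p[:,2]*c["fy"]+c["cy"]]
def blobs(c,mask,z,amin=100):
    """regions: centre, long-axis angle (deg), length, width, from the world-plane outline"""
    out=[]
    for k in cv2.findContours(mask.astype(np.uint8),cv2.RETR_EXTERNAL,cv2.CHAIN_APPROX_NONE)[0]:
        if cv2.contourArea(k)<amin: continue
        w=ray(c,k[:,0,:],z)
        (x,y),(a,b),t=cv2.minAreaRect((w*1000).astype(np.float32))
        if a<b: a,b,t=b,a,t+90
        out.append((round(x,1),round(y,1),round((t+90)%180-90,1),round(a,1),round(b,1)))
    return out
def hsv(c): return cv2.split(cv2.cvtColor(c["img"],cv2.COLOR_RGB2HSV))
def pale(c):
    h,s,v=hsv(c); return (s<95)&(v>125)
E
python3 - <<'E'
from h import *
c=camera("top"); h,s,v=hsv(c)
print("blocks"); [print(b) for b in blobs(c,pale(c),.010) if b[3]<300]
print("plate z44"); [print(b) for b in blobs(c,pale(c),.044) if 0.3<b[0]/1000<.6 and abs(b[1])<150]
print("mat",blobs(c,(h>8)&(h<25)&(s>100)&(v>150),.004))
print("blue",[b for b in blobs(c,(h>100)&(h<125)&(s>120),.034) if b[3]<200])
u,w=int(460*.64),int(325*.64)
cv2.imwrite("pics/crop1.png",cv2.resize(c["img"][w-50:w+50,u-60:u+60,::-1],(780,650)[:2] if 0 else (720,600),interpolation=cv2.INTER_CUBIC)); print(u-60,w-50)
E
```

```text
blocks
(43.6, -5.6, -89.2, 246.6, 176.4)
(169.5, 875.9, 52.4, 116.1, 21.4)
(276.3, 774.8, 50.7, 161.3, 124.9)
(385.5, -547.8, 0.1, 153.1, 38.0)
(439.2, 626.1, -85.4, 100.5, 94.6)
(541.0, -400.5, 73.3, 139.9, 65.8)
(539.8, 423.9, 78.3, 139.4, 64.3)
(542.3, -62.5, -16.2, 215.1, 159.2)
(645.4, -283.6, 1.7, 69.5, 54.7)
(646.1, 288.6, 82.6, 139.4, 65.0)
(657.4, 912.0, -1.9, 158.6, 32.6)
(801.5, 49.8, 38.3, 72.7, 57.1)
(835.2, -159.5, 73.6, 111.6, 42.5)
(867.4, 335.3, 74.4, 108.8, 53.1)
(883.5, 561.5, -77.0, 109.2, 51.7)
(851.3, 734.7, 17.7, 163.1, 133.2)
plate z44
(538.3, -58.0, -16.2, 209.1, 154.8)
mat [(94.0, -715.0, 11.5, 196.6, 181.3), (307.9, 11.9, -45.0, 94.7, 90.8), (393.2, -294.7, -89.1, 165.8, 102.9)]
blue [(202.8, 823.0, 51.6, 145.7, 72.2), (815.0, 811.2, 17.0, 141.5, 67.5)]
234 158
```

View pics/crop1.png

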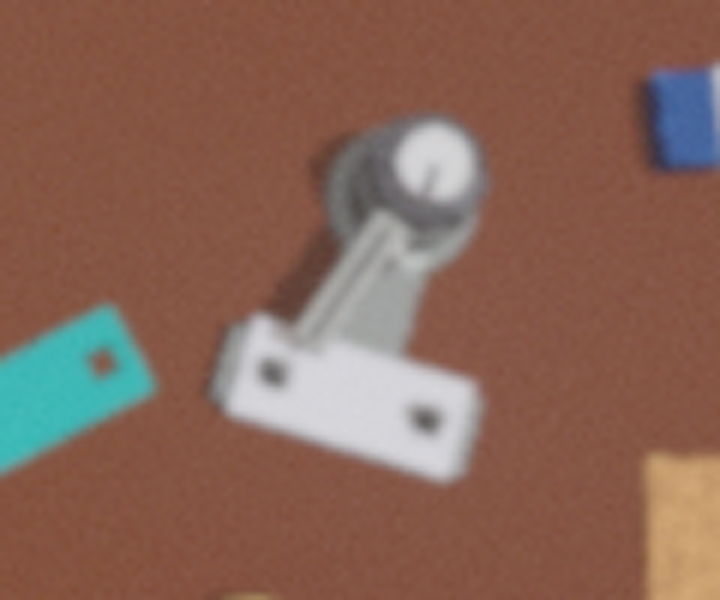

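Run:
```python
from h import *
c=camera("top"); h,s,v=hsv(c); o=np.array([234,158])
g=cv2.cvtColor(c["img"],cv2.COLOR_RGB2GRAY)
sub=np.zeros(g.shape,bool); sub[206:245,265:320]=1
for th in(170,185,195):
    print("plate",th,blobs(c,(g>th)&(s<60)&sub,.044,60))
sub[:]=0; sub[170:200,290:325]=1
for th in (170,190,200): print("barrel",th,blobs(c,(g>th)&sub,.135,20))
B=ray(c,np.array([[437,160]])/6+o-0.42,.135)[0]; print(B)
a=ray(c,np.array([[305,335],[330,350],[380,217],[405,240]])/6+o-.42,.1); print("arm",a)
m=a[:2].mean(0)-B;print("arm dir",np.degrees(np.arctan2(m[1],m[0])),np.hypot(*m))
print("holes",ray(c,np.array([[272,373],[427,418]])/6+o-.42,.044))
q=ray(c,np.array([[255,315],[482,380],[455,483],[228,405]])/6+o-.42,.044);print(q,q.mean(0))
for n in [ "bottle"]:
    k=(h>5)&(h<15)&(s>200)&(v>180)
    print(blobs(c,k,.13,15))
```

```text
plate 170 [(485.5, -43.0, 74.4, 134.7, 88.4)]
plate 185 [(471.5, -39.2, 73.8, 130.6, 55.5)]
plate 195 [(471.5, -39.2, 73.5, 126.7, 53.0)]
barrel 170 [(589.7, -73.4, -44.6, 37.1, 36.1)]
barrel 190 [(589.8, -73.4, -0.8, 32.5, 32.1)]
barrel 200 [(591.9, -73.7, 63.6, 29.9, 27.9)]
[ 0.59205198 -0.0747182 ]
arm [[ 0.50055535 -0.00741825]
 [ 0.49260512 -0.02098909]
 [ 0.56601157 -0.04861962]
 [ 0.55348326 -0.06223256]]
arm dir 147.6315368721314 0.11303478465564278
holes [[ 0.48370623  0.00611644]
 [ 0.45956558 -0.08180522]]
[[ 0.51664445  0.01589949]
 [ 0.48152884 -0.11330302]
 [ 0.42333566 -0.09722344]
 [ 0.46520772  0.03104663]] [ 0.47167917 -0.04089508]
[]
```

Jig: bed (0.471,-0.039), barrel (0.591,-0.074), 124 mm apart against the given 125, and jig x at -16.1°. Collar arm is at about 147° in the world, so the -0.35 notch.

```bash
cat > plan.py <<'E'
import sys; from h import *
# plan.py x y z [yaw_deg]  (mm): total slide in the tool's axes now (mm), rows needed, tool yaw (rad)
o=sensors.get_obs(); p=o["ee_pos"]*1000
from scipy.spatial.transform import Rotation as Ro
R=Ro.from_euler("xyz",o["tcp_rot"],degrees=True).as_matrix()
a=[float(v) for v in sys.argv[1:]]
if a:
    d=R.T@(np.array(a[:3])-p); print("slide",np.round(d,1),"len",round(np.linalg.norm(d)))
    if len(a)>3:
        w=(a[3]-o["tcp_rot"][2]+90)%180-90; print("yaw rad",round(-np.radians(w),3))
print("t",round(o["time"],1),"p",np.round(p,1),"rot",np.round(o["tcp_rot"],1),"q6",round(o["q"][5]),"F",np.round(o["wrist_force"],1),"M",np.round(o["torque"],2),"open",round(o["opening"]*1000,1),"grip",round(o["grasp_force"],1))
E
python3 plan.py 591 -74 190 144; python3 -m handwheel '{"gripper":[1],"slide":[[0,0,0]],"yaw":[0.1]}'
```

```text
slide [-591.8 -483.1   41.3] len 765
yaw rad 0.392
t 0.2 p [129.  534.5 230.8] rot [-180.     0.   166.4] q6 90 F [ 0.4 -0.5  0.8] M [ 0.06  0.03 -0.01] open 85.5 grip 0.0
time: 0.28
ee_pos: [0.129, 0.5346, 0.231]
tcp_rot: [-180.0, 0.0, 160.8]
wrist_force: [0.4, -0.3, 0.1]
opening: 0.0853
grasp_force: 0.0
```

```bash
python3 -m handwheel '{"gripper":[1,1,1],"slide":[[0,0,0],[0,0,0],[0,0,0]],"yaw":[0.1,0.1,0.09]}' >/dev/null
python3 -m handwheel '{"gripper":[1,1,1,1,1,1,1,1],"slide":[[-30.5,-9.2,0],[-30.5,-9.2,0],[-30.5,-9.2,0],[-30.5,-9.2,0],[-30.5,-9.2,0],[-30.5,-9.2,0],[-30.5,-9.2,0],[-30.5,-9.2,0]],"yaw":[0,0,0,0,0,0,0,0]}' >/dev/null
python3 -m handwheel '{"gripper":[1,1,1,1,1,1,1,1],"slide":[[-30.5,-9.2,0],[-30.5,-9.2,0],[-30.5,-9.2,0],[-30.5,-9.2,0],[-30.5,-9.2,0],[-30.5,-9.2,0],[-30.5,-9.2,0],[-30.5,-9.2,0]],"yaw":[0,0,0,0,0,0,0,0]}' >/dev/null
python3 plan.py 591 -74 190 144
```

```text
slide [-241.8  -73.9   41.3] len 256
yaw rad 0.001
t 1.9 p [438.6 127.7 231.3] rot [180.    0.  144.1] q6 52 F [1.  0.9 0.2] M [-0.01 -0.03  0.01] open 85.2 grip 0.0
```

```bash
python3 -m handwheel '{"gripper":[1,1,1,1,1,1,1,1],"slide":[[-30.2,-9.2,0],[-30.2,-9.2,0],[-30.2,-9.2,0],[-30.2,-9.2,0],[-30.2,-9.2,0],[-30.2,-9.2,0],[-30.2,-9.2,0],[-30.2,-9.2,0]],"yaw":[0,0,0,0,0,0,0,0]}' >/dev/null
python3 -m handwheel '{"gripper":[1,1,1],"slide":[[0,0,20],[0,0,21],[0,0,0]],"yaw":[0,0,0]}' 
python3 plan.py 591 -74 87 144
python3 - <<'E'
from h import *
for n,u,w in(("top",300,190),("scene",220,200)):
    c=camera(n); cv2.imwrite(f"pics/g_{n}.png",cv2.resize(c["img"][w-60:w+60,u-70:u+70,::-1],(700,600),interpolation=cv2.INTER_CUBIC))
E
```

```text
time: 2.78
ee_pos: [0.5893, -0.0726, 0.1856]
tcp_rot: [-179.8, -0.3, 144.0]
wrist_force: [-0.9, -0.1, -1.1]
opening: 0.0857
grasp_force: 0.0
slide [-2.8  0.2 98.6] len 99
yaw rad 0.001
t 2.8 p [589.3 -72.6 185.6] rot [-179.8   -0.3  144. ] q6 29 F [-0.9 -0.1 -1.1] M [-0.01  0.1   0.07] open 85.7 grip 0.0
```

View pics/g_scene.png

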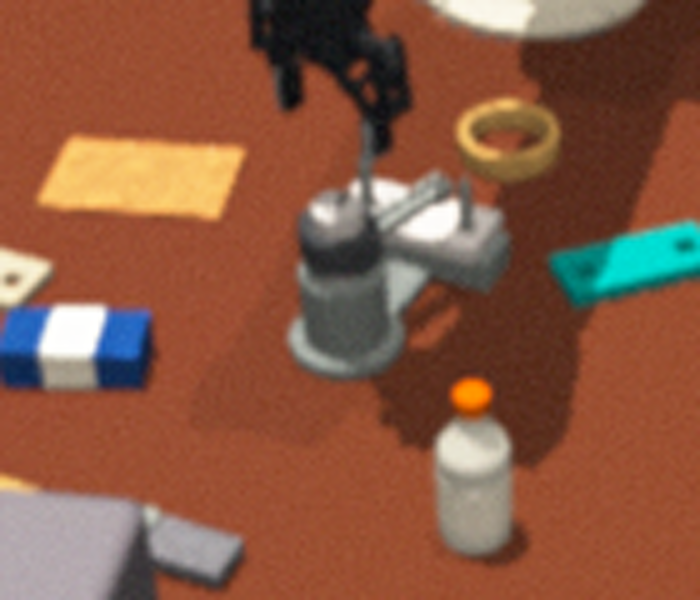

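The gripper hangs over the barrel, with the barrel cap at crop (330,212). Arm and pins look as expected. I'll cross-check the barrel position in this view, then descend.

```bash
python3 - <<'E'
from h import *
c=camera("scene"); print(ray(c,np.array([[330,208]])/5+[150,140]-.4,.135), 5*(proj(c,[[.591,-.074,.135],[.471,-.039,.044]])-[150,140]))
E
python3 -m handwheel '{"gripper":[1,1,1,1,1,1],"slide":[[-2.8,0,20],[0,0,20],[0,0,20],[0,0,20],[0,0,18],[0,0,0]],"yaw":[0,0,0,0,0,0]}'; python3 plan.py 591 -74 87 144
```

```text
[[ 0.59134884 -0.07816469]] [[333.54747057 206.12367592]
 [411.97918536 213.12960497]]
time: 3.43
ee_pos: [0.5916, -0.0732, 0.0904]
tcp_rot: [-179.9, -0.1, 144.1]
wrist_force: [-0.5, -0.1, -0.4]
opening: 0.0852
grasp_force: 0.0
slide [ 0.  -1.   3.4] len 3
yaw rad 0.002
t 3.4 p [591.6 -73.2  90.4] rot [-1.799e+02 -1.000e-01  1.441e+02] q6 29 F [-0.5 -0.1 -0.4] M [ 0.05  0.06 -0.01] open 85.2 grip 0.0
```

```bash
python3 -m handwheel '{"gripper":[1,1,0,-0.3,-1,-1,-1,-1],"slide":[[0,0,8],[0,0,0],[0,0,0],[0,0,0],[0,0,0],[0,0,0],[0,0,0],[0,0,0]],"yaw":[0,0,0,0,0,0,0,0]}' 40; python3 -m handwheel '{"gripper":[-1,-1,-1,-1],"slide":[[0,0,0],[0,0,0],[0,0,0],[0,0,0]],"yaw":[0,0,0,0]}'; python3 plan.py
```

```text
time: 4.1
ee_pos: [0.5923, -0.0751, 0.0863]
tcp_rot: [-179.9, 0.1, 144.0]
wrist_force: [-6.9, -5.2, 8.2]
opening: 0.0636
grasp_force: 45.2
time: 4.43
ee_pos: [0.5923, -0.075, 0.0863]
tcp_rot: [-179.9, 0.1, 144.0]
wrist_force: [-7.8, -5.4, 6.9]
opening: 0.0633
grasp_force: 45.2
t 4.4 p [592.3 -75.   86.3] rot [-1.799e+02  1.000e-01  1.440e+02] q6 29 F [-7.8 -5.4  6.9] M [-1.23  1.39 -0.27] open 63.3 grip 45.2
```

```bash
python3 -m handwheel '{"gripper":[-1,-1,-1,-1,-1,-1,-1,-1],"slide":[[0,0,-3],[0,0,0],[0,0,0],[0,0,0],[0,0,0],[0,0,0],[0,0,0],[0,0,0]],"yaw":[0,-0.1,-0.1,-0.1,-0.1,-0.1,-0.1,-0.1]}'; python3 plan.py;  python3 -m handwheel '{"gripper":[-1,-1,-1,-1,-1,-1,-1,-1],"slide":[[0,0,0],[0,0,0],[0,0,0],[0,0,0],[0,0,0],[0,0,0],[0,0,0],[0,0,0]],"yaw":[-0.1,-0.1,-0.1,-0.1,-0.1,-0.1,-0.1,-0.1]}';  python3 -m handwheel '{"gripper":[-1,-1,-1,-1,-1],"slide":[[0,0,0],[0,0,0],[0,0,0],[0,0,0],[0,0,0]],"yaw":[-0.1,-0.1,-0.05,0,0]}'; python3 plan.py
```

```text
time: 5.1
ee_pos: [0.5926, -0.0737, 0.0865]
tcp_rot: [180.0, -0.1, -175.5]
wrist_force: [1.4, -0.3, -10.8]
opening: 0.0631
grasp_force: 53.6
t 5.1 p [592.6 -73.7  86.5] rot [ 1.800e+02 -1.000e-01 -1.755e+02] q6 -12 F [  1.4  -0.3 -10.8] M [-0.26 -0.57 -0.68] open 63.1 grip 53.6
time: 5.77
ee_pos: [0.592, -0.0722, 0.0865]
tcp_rot: [179.8, 0.1, -129.7]
wrist_force: [-2.7, 8.1, -8.8]
opening: 0.0632
grasp_force: 54.2
time: 6.18
ee_pos: [0.5915, -0.072, 0.0865]
tcp_rot: [179.8, 0.1, -115.6]
wrist_force: [-5.7, 10.4, -8.6]
opening: 0.063
grasp_force: 54.3
t 6.2 p [591.5 -72.   86.5] rot [ 1.798e+02  1.000e-01 -1.156e+02] q6 -71 F [-5.7 10.4 -8.6] M [ 1.6   0.11 -0.18] open 63.0 grip 54.3
```

```bash
python3 -m handwheel '{"gripper":[1,1,1,1,1,1,1,1],"slide":[[0,0,0],[0,0,0],[0,0,-5],[0,0,-25],[0,0,-25],[0,0,-25],[0,0,-20],[0,0,0]],"yaw":[0,0,0,0,0,0,-0.08,-0.086]}'; python3 plan.py 471 -39 150 -106.1
python3 - <<'E'
from h import *
n,u,w=("top",300,190)
c=camera(n); cv2.imwrite(f"pics/g2_{n}.png",cv2.resize(c["img"][w-60:w+60,u-70:u+70,::-1],(700,600),interpolation=cv2.INTER_CUBIC))
E
```

```text
time: 6.85
ee_pos: [0.5943, -0.0742, 0.1935]
tcp_rot: [-179.5, 0.1, -106.0]
wrist_force: [1.4, -0.0, 0.8]
opening: 0.0858
grasp_force: 0.0
slide [1.000e-01 1.286e+02 4.250e+01] len 135
yaw rad 0.002
t 6.8 p [594.3 -74.2 193.5] rot [-1.795e+02  1.000e-01 -1.060e+02] q6 -81 F [ 1.4 -0.   0.8] M [ 0.04 -0.05 -0.04] open 85.8 grip 0.0
```

View pics/g2_top.png

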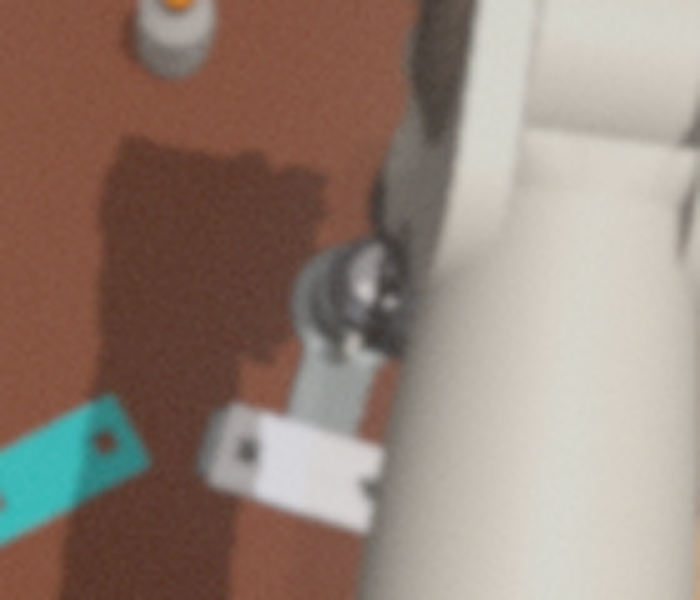

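The arm is clear of the plate (the collar's hidden part points off right). Next, move over the plate and grip it.

```bash
python3 -m handwheel '{"gripper":[1,1,1,1,1,1,1,1],"slide":[[0,32,0],[0,32,0],[0,32,0],[0,32.6,0],[0,0,25],[0,0,25],[0,0,25],[0,0,0]],"yaw":[0,0,0,0,0,0,0,0]}'; python3 plan.py 471 -39 24 -106.1
```

```text
time: 7.57
ee_pos: [0.4669, -0.038, 0.1083]
tcp_rot: [179.7, -0.1, -106.2]
wrist_force: [-0.9, 0.2, -0.4]
opening: 0.0851
grasp_force: 0.0
slide [-0.2 -4.6 84.3] len 84
yaw rad -0.003
t 7.6 p [466.9 -38.  108.3] rot [ 1.797e+02 -1.000e-01 -1.062e+02] q6 -78 F [-0.9  0.2 -0.4] M [0.05 0.01 0.04] open 85.1 grip 0.0
```

```bash
python3 -m handwheel '{"gripper":[1,1,1,1,1,1],"slide":[[0,-4,20],[0,0,20],[0,0,20],[0,0,18],[0,0,5],[0,0,0]],"yaw":[0,0,0,0,0,0]}';python3 plan.py 471 -39 24 -106.1;python3 -m handwheel '{"gripper":[0.5,-0.2,-1,-1,-1,-1,-1,-1],"slide":[[0,0,0],[0,0,0],[0,0,0],[0,0,0],[0,0,0],[0,0,0],[0,0,0],[0,0,0]],"yaw":[0,0,0,0,0,0,0,0]}' 60;python3 plan.py 471 -39 24 -106.1
```

```text
time: 8.07
ee_pos: [0.4726, -0.0392, 0.0292]
tcp_rot: [179.9, -0.0, -106.2]
wrist_force: [-0.4, 0.6, -0.2]
opening: 0.0854
grasp_force: 0.0
slide [0.2 1.6 5.2] len 5
yaw rad -0.002
t 8.1 p [472.6 -39.2  29.2] rot [ 179.9   -0.  -106.2] q6 -79 F [-0.4  0.6 -0.2] M [ 0.01 -0.01  0.02] open 85.4 grip 0.0
time: 8.73
ee_pos: [0.4728, -0.0389, 0.0313]
tcp_rot: [-180.0, 0.0, -106.1]
wrist_force: [-7.0, 2.1, 11.0]
opening: 0.0544
grasp_force: 63.3
slide [0.6 1.7 7.3] len 7
yaw rad -0.001
t 8.7 p [472.8 -38.9  31.3] rot [-180.     0.  -106.1] q6 -79 F [-7.   2.1 11. ] M [ 0.49  1.79 -0.09] open 54.4 grip 63.3
```

```bash
python3 -m handwheel '{"gripper":[-1,-1,-1,-1,-1,-1,-1,-1],"slide":[[0,1.5,-5],[0,0,-12],[0,0,-15],[0,0,-15],[0,0,-15],[0,0,-15],[0,0,-15],[0,0,0]],"yaw":[0,0,0,0,0,0,0,0]}'; python3 plan.py 471 -39 125;  python3 plan.py 393 -295 125 -90
python3 - <<'E'
from h import *
n,u,w=("scene",220,190)
c=camera(n); cv2.imwrite(f"pics/g3_{n}.png",cv2.resize(c["img"][w-60:w+60,u-70:u+70,::-1],(700,600),interpolation=cv2.INTER_CUBIC))
E
```

```text
time: 9.4
ee_pos: [0.4731, -0.0389, 0.1254]
tcp_rot: [-179.7, 0.1, -106.1]
wrist_force: [0.5, 0.2, -1.9]
opening: 0.0543
grasp_force: 64.4
slide [0.7 2.  0.4] len 2
t 9.4 p [473.1 -38.9 125.4] rot [-1.797e+02  1.000e-01 -1.061e+02] q6 -79 F [ 0.5  0.2 -1.9] M [-0.04 -0.05 -0.03] open 54.3 grip 64.4
slide [2.683e+02 5.800e+00 1.000e-01] len 268
yaw rad -0.282
t 9.4 p [473.1 -38.9 125.4] rot [-1.797e+02  1.000e-01 -1.061e+02] q6 -79 F [ 0.5  0.2 -1.9] M [-0.04 -0.05 -0.03] open 54.3 grip 64.4
```

View pics/g3_scene.png

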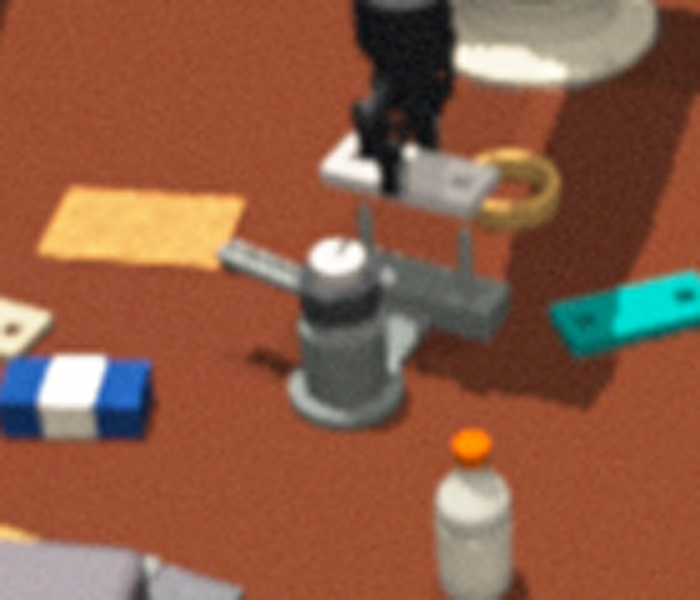

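Plate is held over the two pins (crop (362,208), (466,232)), and the arm points well away. Now to the mat.

```bash
python3 - <<'E'
from h import *
c=camera("scene"); r=ray(c,np.array([[362,206],[466,230]])/5+[150,130]-.4,.092); print(r,r.mean(0))
E
python3 -m handwheel '{"gripper":[-1,-1,-1,-1,-1,-1,-1,-1],"slide":[[33.5,0.7,0],[33.5,0.7,0],[33.5,0.7,0],[33.5,0.7,0],[33.5,0.7,0],[33.5,0.7,0],[33.5,0.7,0],[33.5,0.7,0]],"yaw":[0,0,0,0,0,0,0,0]}' >/dev/null; python3 -m handwheel '{"gripper":[-1,-1,-1,-1,-1,-1,-1,-1],"slide":[[0,0,0],[0,0,0],[0,0,0],[0,0,25],[0,0,25],[0,0,25],[0,0,20],[0,0,0]],"yaw":[-0.1,-0.1,-0.08,0,0,0,0,0]}'; python3 plan.py 393 -295 6 -90
```

```text
[[ 0.46048516 -0.08161491]
 [ 0.48348039  0.00721701]] [ 0.47198277 -0.03719895]
time: 10.83
ee_pos: [0.3891, -0.2926, 0.0212]
tcp_rot: [179.6, 0.3, -90.1]
wrist_force: [-0.8, 1.1, -3.3]
opening: 0.0538
grasp_force: 64.3
slide [ 2.4 -4.  15.1] len 16
yaw rad -0.002
t 10.8 p [ 389.1 -292.6   21.2] rot [179.6   0.3 -90.1] q6 -127 F [-0.8  1.1 -3.3] M [0.01 0.11 0.04] open 53.8 grip 64.3
```

```bash
python3 -m handwheel '{"gripper":[-1,-1,-1,-1,-1],"slide":[[2,-3,7],[0,0,4],[0,0,2],[0,0,1],[0,0,0]],"yaw":[0,0,0,0,0]}'; python3 plan.py 393 -295 6 -90
```

```text
time: 11.25
ee_pos: [0.395, -0.2968, 0.0128]
tcp_rot: [-180.0, -0.0, -90.1]
wrist_force: [-0.4, -0.3, -2.7]
opening: 0.0541
grasp_force: 64.4
slide [-1.8  2.   6.8] len 7
yaw rad -0.002
t 11.2 p [ 395.  -296.8   12.8] rot [-180.    -0.   -90.1] q6 -127 F [-0.4 -0.3 -2.7] M [0.   0.05 0.01] open 54.1 grip 64.4
```

```bash
python3 -m handwheel '{"gripper":[-1,-1,-1],"slide":[[0,0,3],[0,0,0],[0,0,0]],"yaw":[0,0,0]}'; python3 -m handwheel '{"gripper":[-1,-1,-1],"slide":[[0,0,2],[0,0,0],[0,0,0]],"yaw":[0,0,0]}'
```

```text
time: 11.5
ee_pos: [0.3947, -0.2966, 0.0094]
tcp_rot: [-180.0, -0.0, -90.1]
wrist_force: [0.7, -0.1, -2.1]
opening: 0.0541
grasp_force: 64.4
time: 11.75
ee_pos: [0.3946, -0.2966, 0.0072]
tcp_rot: [180.0, 0.0, -90.1]
wrist_force: [-1.1, -0.6, -1.5]
opening: 0.0544
grasp_force: 64.4
```

```bash
python3 -m handwheel '{"gripper":[-1,-1,-1],"slide":[[0,0,2],[0,0,0],[0,0,0]],"yaw":[0,0,0]}';python3 -m handwheel '{"gripper":[-1,-1,-1],"slide":[[0,0,1.5],[0,0,0],[0,0,0]],"yaw":[0,0,0]}'
```

```text
time: 12.0
ee_pos: [0.3948, -0.2967, 0.0054]
tcp_rot: [-180.0, -0.0, -90.1]
wrist_force: [-0.3, -0.8, -0.8]
opening: 0.054
grasp_force: 64.5
time: 12.25
ee_pos: [0.3948, -0.2967, 0.0053]
tcp_rot: [-180.0, -0.0, -90.1]
wrist_force: [-4.4, 4.1, 12.5]
opening: 0.0544
grasp_force: 66.0
```

```bash
python3 -m handwheel '{"gripper":[1,1,1,1,1,1,1,1],"slide":[[0,0,-1.5],[0,0,0],[0,0,0],[0,0,-25],[0,0,-25],[0,0,-25],[0,0,-20],[0,0,0]],"yaw":[0,0,0,0,0,0.1,0.1,0.09]}'
python3 - <<'E'
from h import *
for n in("top","scene"):
    c=camera(n); print(n,[b for b in blobs(c,pale(c),.010) if 100<b[3]<150 and 45<b[4]<75 and 300<b[0]<720])
c=camera("top");h,s,v=hsv(c);print("blue",blobs(c,(h>100)&(h<130)&(s>110)&(v>60),.034,30))
E
python3 plan.py 541 -400 60 -106.7
```

```text
time: 12.92
ee_pos: [0.3962, -0.2977, 0.1045]
tcp_rot: [-179.7, -0.1, -107.0]
wrist_force: [-0.3, -1.0, 0.4]
opening: 0.0854
grasp_force: 0.0
top [(394.8, -290.2, 88.3, 121.7, 65.6), (540.9, -401.0, 73.2, 140.5, 65.9), (539.8, 423.9, 78.3, 139.4, 64.2), (645.9, 288.7, 82.2, 139.5, 65.1)]
scene [(647.1, 288.7, 82.1, 131.8, 66.9), (541.4, 424.7, 78.5, 130.9, 67.0), (541.0, -398.9, 73.4, 141.7, 65.2)]
blue [(202.7, 822.1, 51.9, 147.5, 72.3), (636.3, -235.8, 0.9, 46.5, 31.2), (642.9, -316.2, 0.9, 50.2, 24.6), (815.3, 811.4, 17.0, 142.8, 68.8)]
slide [  57.4 -169.7   40.1] len 184
yaw rad 0.002
t 13.1 p [ 394.7 -296.6  100.1] rot [-180.    -0.  -106.6] q6 -110 F [-0.3 -0.1 -0.1] M [-0.02  0.04 -0.02] open 85.2 grip 0.0
```

```bash
python3 -m handwheel '{"gripper":[1,1,1,1,1,1,1,1],"slide":[[9.6,-28.3,0],[9.6,-28.3,0],[9.6,-28.3,0],[9.6,-28.3,0],[9.6,-28.3,0],[9.4,-28.2,0],[0,0,20],[0,0,20]],"yaw":[0,0,0,0,0,0,0,0]}'>/dev/null; python3 -m handwheel '{"gripper":[1,1,1,1,1],"slide":[[0,0,20],[0,0,20],[0,0,10],[0,0,0],[0,0,0]],"yaw":[0,0,0,0,0]}';python3 plan.py 541 -400 0 -106.7
```

```text
time: 14.15
ee_pos: [0.5403, -0.4001, 0.0097]
tcp_rot: [179.9, 0.0, -106.6]
wrist_force: [0.0, 0.2, 1.0]
opening: 0.0854
grasp_force: 0.0
slide [-0.2 -0.7  9.7] len 10
yaw rad 0.001
t 14.2 p [ 540.3 -400.1    9.7] rot [ 179.9    0.  -106.6] q6 -110 F [0.  0.2 1. ] M [-0.01 -0.02  0.03] open 85.4 grip 0.0
```

```bash
python3 -m handwheel '{"gripper":[1,1,1,1],"slide":[[0,-0.5,6],[0,0,3],[0,0,0],[0,0,0]],"yaw":[0,0,0,0]}';python3 -m handwheel '{"gripper":[0.5,-0.2,-1,-1,-1,-1,-1,-1],"slide":[[0,0,0],[0,0,0],[0,0,0],[0,0,0],[0,0,0],[0,0,0],[0,0,0],[0,0,0]],"yaw":[0,0,0,0,0,0,0,0]}' 40;python3 plan.py 541 -400 0 -106.7
```

```text
time: 14.48
ee_pos: [0.5413, -0.4006, 0.0017]
tcp_rot: [-180.0, -0.0, -106.7]
wrist_force: [0.3, -0.5, 1.1]
opening: 0.0852
grasp_force: 0.0
time: 15.15
ee_pos: [0.5415, -0.4008, 0.0021]
tcp_rot: [-179.9, -0.0, -106.7]
wrist_force: [-1.3, 0.0, 6.3]
opening: 0.0545
grasp_force: 42.7
slide [-0.6  0.7  2.1] len 2
yaw rad -0.0
t 15.2 p [ 541.5 -400.8    2.1] rot [-179.9   -0.  -106.7] q6 -110 F [-1.3  0.   6.3] M [0.11 0.2  0.03] open 54.5 grip 42.7
```

```bash
python3 -m handwheel '{"gripper":[-1,-1,-1,-1,-1,-1,-1,-1],"slide":[[0,0,-8],[0,0,-20],[0,0,-25],[0,0,-25],[0,0,-25],[0,0,-22],[0,0,0],[0,0,0]],"yaw":[0,0,0,0,0,0,0,0]}'; python3 plan.py 472 -38.5 125 -106.1
```

```text
time: 15.82
ee_pos: [0.5418, -0.4009, 0.1279]
tcp_rot: [-179.9, -0.1, -106.7]
wrist_force: [0.0, 0.4, -1.1]
opening: 0.0545
grasp_force: 42.3
slide [-327.1  171.     2.2] len 369
yaw rad -0.011
t 15.8 p [ 541.8 -400.9  127.9] rot [-1.799e+02 -1.000e-01 -1.067e+02] q6 -110 F [ 0.   0.4 -1.1] M [ 0.05 -0.04  0.02] open 54.5 grip 42.3
```

```bash
python3 -m handwheel '{"gripper":[-1,-1,-1,-1,-1,-1,-1,-1],"slide":[[-20,10.5,0],[-27,14.1,0],[-27,14.1,0],[-27,14.1,0],[-27,14.1,0],[-27,14.1,0],[-27,14.1,0],[-27,14.1,0]],"yaw":[0,0,0,0,0,0,0,0]}' >/dev/null; python3 -m handwheel '{"gripper":[-1,-1,-1,-1,-1,-1,-1,-1],"slide":[[-27,14.1,0],[-27,14.1,0],[-27,14.1,0],[-20,10.5,0],[-17,9,0],[0,0,0],[0,0,0],[0,0,0]],"yaw":[0,0,0,0,0,0,-0.011,0]}' ; python3 plan.py 472 -38.5 125 -106.1
python3 - <<'E'
from h import *
n,u,w=("scene",240,185)
c=camera(n); cv2.imwrite(f"pics/g4_{n}.png",cv2.resize(c["img"][w-45:w+45,u-60:u+60,::-1],(800,600),interpolation=cv2.INTER_CUBIC))
E
```

```text
time: 17.15
ee_pos: [0.4711, -0.0385, 0.1255]
tcp_rot: [179.9, -0.0, -106.0]
wrist_force: [0.0, 0.3, -1.4]
opening: 0.0544
grasp_force: 42.4
slide [-0.2 -0.8  0.5] len 1
yaw rad 0.002
t 17.1 p [471.1 -38.5 125.5] rot [ 179.9   -0.  -106. ] q6 -79 F [ 0.   0.3 -1.4] M [ 0.01 -0.02  0.07] open 54.4 grip 42.4
```

View pics/g4_scene.png

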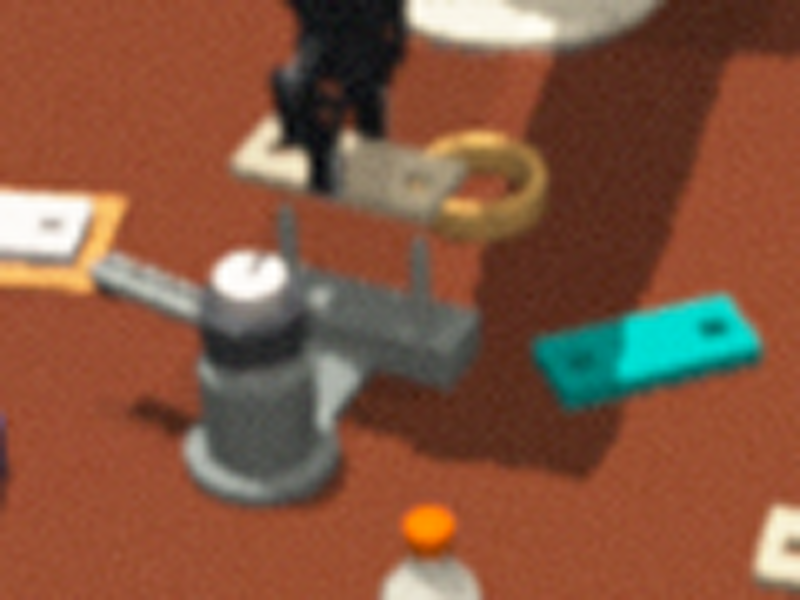

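Block hangs level above the pins: its near hole is at crop (419,180) and the pin tip below at (419,238). I'll compare them in world coordinates.

Run:
```python
from h import *
c=camera("scene");f=lambda u,v,z:ray(c,np.array([[u,v]])/6.667+[180,140]-.42,z)[0]*1000
print("hole",f(419,181,.1334),"pin",f(419,236,.092)); e=np.radians(73.9); print("exp",[472+45*np.cos(e),-38.5+45*np.sin(e)])
# block's far outline ends at its top: left corner, right-front corner
print("ends",f(268,118,.1334),f(232,158,.1334),f(467,165,.1334),f(432,212,.1334))
```

```text
hole [481.61950713   6.49492174] pin [479.42111962   5.07843189]
exp [np.float64(484.479159398607), np.float64(4.735061937091736)]
ends [425.36618975 -95.31640342] [ 470.98628237 -108.10823834] [461.47624675  32.23433093] [512.33087336  18.92473528]
```

```bash
python3 -m handwheel '{"gripper":[-1,-1,-1,-1,-1,-1,-1,-1],"slide":[[0,-0.8,10],[0,0,10],[0,0,6],[0,0,4],[0,0,3],[0,0,3],[0,0,3],[0,0,0]],"yaw":[0,0,0,0,0,0,0,0]}'; python3 -m handwheel '{"gripper":[-1,-1,-1,-1],"slide":[[0,0,4],[0,0,4],[0,0,2],[0,0,0]],"yaw":[0,0,0,0]}'; python3 plan.py 472 -38.5 125 -106.1
```

```text
time: 17.92
ee_pos: [0.472, -0.0384, 0.0868]
tcp_rot: [180.0, -0.0, -106.1]
wrist_force: [-0.8, -0.4, -1.4]
opening: 0.0543
grasp_force: 42.4
time: 18.25
ee_pos: [0.4719, -0.0384, 0.0767]
tcp_rot: [180.0, -0.0, -106.1]
wrist_force: [-0.1, -0.8, -1.0]
opening: 0.0544
grasp_force: 42.4
slide [  0.1  -0.1 -48.3] len 48
yaw rad 0.0
t 18.2 p [471.9 -38.4  76.7] rot [ 180.    -0.  -106.1] q6 -79 F [-0.1 -0.8 -1. ] M [ 0.03  0.06 -0.01] open 54.4 grip 42.4
```

```bash
python3 -m handwheel '{"gripper":[-1,-1,-1,-1,-1,-1,-1,-1],"slide":[[0,0,8],[0,0,8],[0,0,8],[0,0,7],[0,0,5],[0,0,4],[0,0,0],[0,0,0]],"yaw":[0,0,0,0,0,0,0,0]}'; python3 -m handwheel '{"gripper":[-1,-1,-1,-1,-1],"slide":[[0,0,2],[0,0,1],[0,0,1],[0,0,1],[0,0,0]],"yaw":[0,0,0,0,0]}'
```

```text
time: 18.92
ee_pos: [0.4722, -0.0384, 0.0372]
tcp_rot: [180.0, -0.0, -106.1]
wrist_force: [-0.7, -0.8, -0.9]
opening: 0.0541
grasp_force: 42.4
time: 19.33
ee_pos: [0.4722, -0.0384, 0.0322]
tcp_rot: [180.0, -0.0, -106.1]
wrist_force: [-0.5, -0.0, -1.2]
opening: 0.0543
grasp_force: 42.4
```

```bash
python3 -m handwheel '{"gripper":[-1,-1,1,1,1,1,1,1],"slide":[[0,0,1],[0,0,0],[0,0,0],[0,0,0],[0,0,0],[0,0,-10],[0,0,-25],[0,0,-25]],"yaw":[0,0,0,0,0,0,0,0]}';  python3 -m handwheel '{"gripper":[1,1,1,1],"slide":[[0,0,-25],[0,0,-25],[0,0,-10],[0,0,0]],"yaw":[0,0,-0.076,0]}'; python3 plan.py 540.5 424.3 150 -101.7
python3 - <<'E'
from h import *
for n in("top","scene"):
    c=camera(n); print(n,[b for b in blobs(c,pale(c),.010) if 100<b[3]<150 and 45<b[4]<75 and 300<b[0]<720])
    print(n,[b for b in blobs(c,pale(c),.040) if 80<b[3]<250 and 45<b[4]<175 and 300<b[0]<620 and abs(b[1])<90])
E
```

```text
time: 20.0
ee_pos: [0.4714, -0.0383, 0.0918]
tcp_rot: [179.9, -0.0, -106.1]
wrist_force: [0.5, 0.5, 1.0]
opening: 0.0853
grasp_force: 0.0
time: 20.33
ee_pos: [0.4735, -0.0385, 0.1548]
tcp_rot: [-179.7, 0.0, -101.5]
wrist_force: [0.4, 0.2, 0.8]
opening: 0.0857
grasp_force: 0.0
slide [-466.9   26.9    4.9] len 468
yaw rad 0.003
t 20.3 p [473.5 -38.5 154.8] rot [-179.7    0.  -101.5] q6 -83 F [0.4 0.2 0.8] M [-0.01 -0.02 -0.01] open 85.7 grip 0.0
top [(539.8, 423.8, 78.4, 139.6, 64.3), (646.0, 288.6, 82.5, 139.4, 65.0)]
top [(490.4, -2.7, 0.9, 95.9, 65.0)]
scene [(647.6, 288.7, 81.9, 131.8, 66.8), (541.4, 424.7, 78.5, 130.9, 67.0)]
scene [(466.5, -87.4, 85.8, 235.1, 86.2)]
```

```bash
python3 -m handwheel '{"gripper":[1,1,1,1,1,1,1,1],"slide":[[-33.3,1.9,0],[-33.3,1.9,0],[-33.3,1.9,0],[-33.3,1.9,0],[-33.3,1.9,0],[-33.3,1.9,0],[-33.3,1.9,0],[-33.3,1.9,0]],"yaw":[0,0,0,0,0,0,0,0]}'>/dev/null;  python3 -m handwheel '{"gripper":[1,1,1,1,1,1,1,1],"slide":[[-33.3,1.9,0],[-33.3,1.9,0],[-33.3,1.9,0],[-33.3,1.9,0],[-33.3,1.9,0],[-33.3,1.9,0],[0,0,30],[0,0,30]],"yaw":[0,0,0,0,0,0,0,0]}'>/dev/null;  python3 -m handwheel '{"gripper":[1,1,1,1,1],"slide":[[0,0,25],[0,0,25],[0,0,20],[0,0,0],[0,0,0]],"yaw":[0,0,0,0,0]}'; python3 plan.py 540.5 424.3 1 -101.7
```

```text
time: 22.18
ee_pos: [0.5397, 0.4226, 0.0192]
tcp_rot: [179.8, -0.2, -101.8]
wrist_force: [0.1, 0.4, -0.1]
opening: 0.0854
grasp_force: 0.0
slide [-1.9 -0.5 18.2] len 18
yaw rad -0.002
t 22.2 p [539.7 422.6  19.2] rot [ 179.8   -0.2 -101.8] q6 -40 F [ 0.1  0.4 -0.1] M [ 0.04 -0.01 -0.06] open 85.4 grip 0.0
```

```bash
python3 -m handwheel '{"gripper":[1,1,1,1,1,1],"slide":[[-1.5,-0.5,9],[0,0,5],[0,0,3],[0,0,1],[0,0,0],[0,0,0]],"yaw":[0,0,0,0,0,0]}';python3 -m handwheel '{"gripper":[0.5,-0.2,-1,-1,-1,-1,-1,-1],"slide":[[0,0,0],[0,0,0],[0,0,0],[0,0,0],[0,0,0],[0,0,0],[0,0,0],[0,0,0]],"yaw":[0,0,0,0,0,0,0,0]}' 40;python3 plan.py 540.5 424.3 0 -101.7
```

```text
time: 22.68
ee_pos: [0.5418, 0.4249, 0.0037]
tcp_rot: [-180.0, 0.0, -101.7]
wrist_force: [-0.4, -0.4, -0.2]
opening: 0.0856
grasp_force: 0.0
time: 23.35
ee_pos: [0.5419, 0.425, 0.0042]
tcp_rot: [-180.0, 0.0, -101.7]
wrist_force: [-2.2, -1.5, 6.3]
opening: 0.0536
grasp_force: 41.4
slide [1.  1.2 4.2] len 4
yaw rad -0.0
t 23.4 p [541.9 425.    4.2] rot [-180.     0.  -101.7] q6 -40 F [-2.2 -1.5  6.3] M [-0.19  0.31 -0.  ] open 53.6 grip 41.4
```

```bash
python3 -m handwheel '{"gripper":[-1,-1,-1,-1,-1,-1,-1,-1],"slide":[[0,0,-8],[0,0,-20],[0,0,-25],[0,0,-25],[0,0,-25],[0,0,-20],[0,0,0],[0,0,0]],"yaw":[0,0,0,0,0,0.076,0,0]}'; python3 plan.py 472.2 -37.8 127 -106.1
```

```text
time: 24.02
ee_pos: [0.5422, 0.4253, 0.1278]
tcp_rot: [-179.9, 0.1, -106.0]
wrist_force: [0.1, -0.1, -1.5]
opening: 0.0538
grasp_force: 42.2
slide [464.4 -60.7  -0. ] len 468
yaw rad 0.001
t 24.0 p [542.2 425.3 127.8] rot [-1.799e+02  1.000e-01 -1.060e+02] q6 -36 F [ 0.1 -0.1 -1.5] M [ 0.   -0.02  0.02] open 53.8 grip 42.2
```

```bash
python3 -m handwheel '{"gripper":[-1,-1,-1,-1,-1,-1,-1,-1],"slide":[[20,-2.6,0],[30,-3.9,0],[30,-3.9,0],[30,-3.9,0],[30,-3.9,0],[30,-3.9,0],[30,-3.9,0],[30,-3.9,0]],"yaw":[0,0,0,0,0,0,0,0]}'>/dev/null; python3 -m handwheel '{"gripper":[-1,-1,-1,-1,-1,-1,-1,-1],"slide":[[30,-3.9,0],[30,-3.9,0],[30,-3.9,0],[30,-3.9,0],[30,-3.9,0],[30,-3.9,0],[30,-4,0],[24,-3.3,0]],"yaw":[0,0,0,0,0,0,0,0]}'>/dev/null; python3 -m handwheel '{"gripper":[-1,-1,-1],"slide":[[0,0,0],[0,0,0],[0,0,0]],"yaw":[0,0,0]}'; python3 plan.py 472.2 -37.8 127 -106.1
```

```text
time: 25.6
ee_pos: [0.471, -0.0375, 0.1254]
tcp_rot: [179.9, -0.0, -106.1]
wrist_force: [-0.2, 0.2, 0.5]
opening: 0.0536
grasp_force: 42.2
slide [-0.1 -1.2 -1.6] len 2
yaw rad 0.001
t 25.6 p [471.  -37.5 125.4] rot [ 179.9   -0.  -106.1] q6 -78 F [-0.2  0.2  0.5] M [-0.02 -0.02 -0.01] open 53.6 grip 42.2
```

```bash
python3 - <<'E'
from h import *
n,u,w=("scene",240,185)
c=camera(n); cv2.imwrite(f"pics/g5_{n}.png",cv2.resize(c["img"][w-45:w+45,u-60:u+60,::-1],(800,600),interpolation=cv2.INTER_CUBIC))
E
python3 plan.py
```

```text
t 25.6 p [471.2 -37.2 125.6] rot [ 179.9   -0.  -106. ] q6 -78 F [-0.7  0.6  0.1] M [ 0.07 -0.04 -0.04] open 53.6 grip 42.2
```

View pics/g5_scene.png

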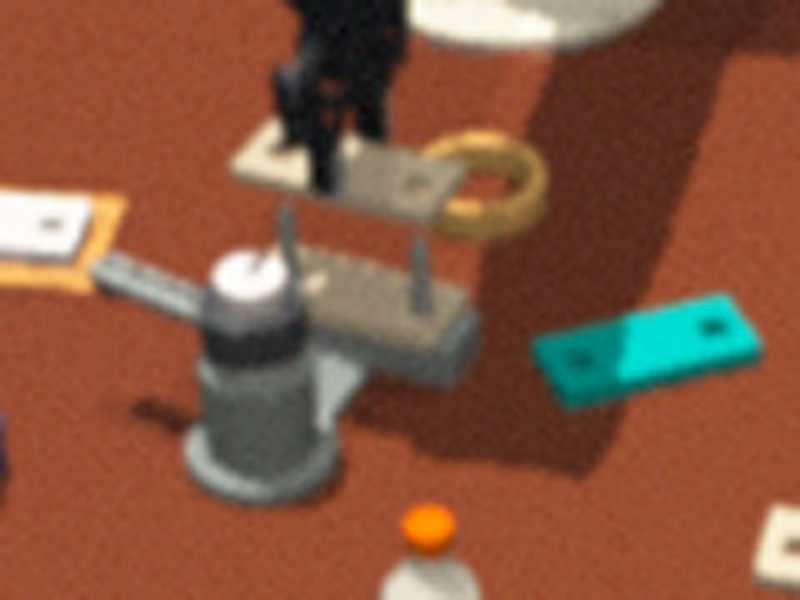

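Block 1 lies flat on the bed and block 2 is held in the same place over the pins (hole at (419,183), pin (419,238)). Descend.

```bash
python3 -m handwheel '{"gripper":[-1,-1,-1,-1,-1,-1,-1,-1],"slide":[[0,-1,10],[0,0,10],[0,0,6],[0,0,4],[0,0,3],[0,0,3],[0,0,3],[0,0,0]],"yaw":[0,0,0,0,0,0,0,0]}'; python3 -m handwheel '{"gripper":[-1,-1,-1,-1],"slide":[[0,0,4],[0,0,4],[0,0,2],[0,0,0]],"yaw":[0,0,0,0]}'; python3 plan.py 472 -38.5 125 -106.1
```

```text
time: 26.32
ee_pos: [0.4722, -0.038, 0.0868]
tcp_rot: [180.0, -0.0, -106.1]
wrist_force: [-0.7, -0.0, -0.2]
opening: 0.0539
grasp_force: 42.2
time: 26.65
ee_pos: [0.4721, -0.0381, 0.0767]
tcp_rot: [180.0, -0.0, -106.1]
wrist_force: [-0.1, 0.8, -0.9]
opening: 0.0533
grasp_force: 42.2
slide [  0.5   0.  -48.3] len 48
yaw rad 0.0
t 26.6 p [472.1 -38.1  76.7] rot [ 180.    -0.  -106.1] q6 -79 F [-0.1  0.8 -0.9] M [ 0.01 -0.02 -0.02] open 53.3 grip 42.2
```

Bottom is at 72.5 and should rest at 40, so TCP 44.2.

```bash
python3 -m handwheel '{"gripper":[-1,-1,-1,-1,-1,-1,-1,-1],"slide":[[0,0,8],[0,0,8],[0,0,6],[0,0,4],[0,0,3],[0,0,2],[0,0,0],[0,0,0]],"yaw":[0,0,0,0,0,0,0,0]}'; python3 -m handwheel '{"gripper":[-1,-1,-1,-1],"slide":[[0,0,1],[0,0,1],[0,0,0],[0,0,0]],"yaw":[0,0,0,0]}'
```

```text
time: 27.32
ee_pos: [0.4725, -0.0381, 0.0464]
tcp_rot: [-180.0, 0.0, -106.1]
wrist_force: [-0.1, -1.0, -0.1]
opening: 0.0537
grasp_force: 42.2
time: 27.65
ee_pos: [0.4724, -0.0381, 0.0443]
tcp_rot: [-180.0, 0.0, -106.1]
wrist_force: [0.1, -0.9, -0.1]
opening: 0.0538
grasp_force: 42.2
```

```bash
python3 -m handwheel '{"gripper":[-1,-1,1,1,1,1,1,1],"slide":[[0,0,1],[0,0,0],[0,0,0],[0,0,0],[0,0,0],[0,0,-10],[0,0,-25],[0,0,-25]],"yaw":[0,0,0,0,0,0,0,0]}';  python3 -m handwheel '{"gripper":[1,1,1,1],"slide":[[0,0,-25],[0,0,-20],[0,0,0],[0,0,0]],"yaw":[0,0,-0.1,-0.048]}'
python3 - <<'E'
from h import *
for n in("top","scene"):
    c=camera(n); print(n,[b for b in blobs(c,pale(c),.010) if 100<b[3]<150 and 45<b[4]<75 and 300<b[0]<720])
E
python3 plan.py 646.5 288.6 130 -97.7
```

```text
time: 28.32
ee_pos: [0.4716, -0.038, 0.1038]
tcp_rot: [179.9, -0.0, -106.1]
wrist_force: [0.9, 0.4, 0.5]
opening: 0.0853
grasp_force: 0.0
time: 28.65
ee_pos: [0.4732, -0.0381, 0.1506]
tcp_rot: [-179.8, 0.0, -97.3]
wrist_force: [0.2, -0.7, -0.3]
opening: 0.0855
grasp_force: 0.0
top [(646.1, 288.6, 82.6, 139.4, 65.0)]
scene [(647.6, 288.6, 82.4, 131.7, 65.8)]
slide [-346.7 -129.4   19.3] len 371
yaw rad 0.003
t 28.8 p [472.6 -38.1 149.2] rot [-179.9    0.   -97.6] q6 -87 F [-1.2  1.  -0.4] M [ 0.02 -0.01  0.06] open 85.5 grip 0.0
```

```bash
python3 -m handwheel '{"gripper":[1,1,1,1,1,1,1,1],"slide":[[-28.9,-10.8,0],[-28.9,-10.8,0],[-28.9,-10.8,0],[-28.9,-10.8,0],[-28.9,-10.8,0],[-28.9,-10.8,0],[-28.9,-10.8,0],[-28.9,-10.8,0]],"yaw":[0,0,0,0,0,0,0,0]}'>/dev/null;  python3 -m handwheel '{"gripper":[1,1,1,1,1,1,1,1],"slide":[[-28.9,-10.8,0],[-28.9,-10.8,0],[-28.9,-10.8,0],[-28.8,-10.7,0],[0,0,30],[0,0,30],[0,0,25],[0,0,25]],"yaw":[0,0,0,0,0,0,0,0]}'>/dev/null;  python3 -m handwheel '{"gripper":[1,1,1,1],"slide":[[0,0,20],[0,0,0],[0,0,0],[0,0,0]],"yaw":[0,0,0,0]}'; python3 plan.py 646.5 288.6 2 -97.5
```

```text
time: 30.42
ee_pos: [0.6471, 0.2887, 0.02]
tcp_rot: [-179.9, 0.0, -97.6]
wrist_force: [-0.2, 0.1, 1.3]
opening: 0.0856
grasp_force: 0.0
slide [ 0.2  0.6 18. ] len 18
yaw rad -0.003
t 30.4 p [647.1 288.7  20. ] rot [-179.9    0.   -97.6] q6 -58 F [-0.2  0.1  1.3] M [-0.01 -0.03 -0.  ] open 85.6 grip 0.0
```

```bash
python3 -m handwheel '{"gripper":[1,1,1,1,1,1],"slide":[[0,0,9],[0,0,5],[0,0,3],[0,0,1],[0,0,0],[0,0,0]],"yaw":[0,0,0,0,0,0]}';python3 -m handwheel '{"gripper":[0.5,-0.2,-1,-1,-1,-1,-1,-1],"slide":[[0,0,0],[0,0,0],[0,0,0],[0,0,0],[0,0,0],[0,0,0],[0,0,0],[0,0,0]],"yaw":[0,0,0,0,0,0,0,0]}' 40;python3 plan.py 646.5 288.6 2 -97.5
python3 -m handwheel '{"gripper":[-1,-1,-1,-1,-1,-1,-1,-1],"slide":[[0,0,-8],[0,0,-20],[0,0,-25],[0,0,-25],[0,0,-25],[0,0,-20],[0,0,0],[0,0,0]],"yaw":[0,0,0,0,0,0,0.1,0.048]}'; python3 plan.py 472.3 -38.2 127 -106.1
```

```text
time: 30.92
ee_pos: [0.6466, 0.2885, 0.0004]
tcp_rot: [-180.0, 0.0, -97.6]
wrist_force: [0.3, -0.0, -0.7]
opening: 0.0856
grasp_force: 0.0
time: 31.58
ee_pos: [0.6469, 0.2886, 0.0009]
tcp_rot: [-180.0, 0.0, -97.6]
wrist_force: [-0.6, -0.2, 4.7]
opening: 0.0544
grasp_force: 42.7
slide [ 0.1  0.4 -1.1] len 1
yaw rad -0.002
t 31.6 p [646.9 288.6   0.9] rot [-180.     0.   -97.6] q6 -58 F [-0.6 -0.2  4.7] M [-0.06  0.14 -0.04] open 54.4 grip 42.7
time: 32.25
ee_pos: [0.6472, 0.2887, 0.1254]
tcp_rot: [-179.9, 0.1, -106.4]
wrist_force: [0.1, -0.0, -0.8]
opening: 0.0543
grasp_force: 42.3
slide [362.9  75.7  -2.3] len 371
yaw rad -0.005
t 32.2 p [647.2 288.7 125.4] rot [-1.799e+02  1.000e-01 -1.064e+02] q6 -50 F [ 0.1 -0.  -0.8] M [ 0.04 -0.02  0.01] open 54.3 grip 42.3
```

```bash
python3 -m handwheel '{"gripper":[-1,-1,-1,-1,-1,-1,-1,-1],"slide":[[20,4.2,0],[29,6,0],[29,6,0],[29,6,0],[29,6,0],[29,6,0],[29,6,0],[29,6,0]],"yaw":[0,0,0,0,0,0,0,0]}'>/dev/null; python3 -m handwheel '{"gripper":[-1,-1,-1,-1,-1,-1,-1,-1],"slide":[[29,6,0],[29,6,0],[29,6,0],[29,6,0],[24,5.5,0],[0,0,0],[0,0,0],[0,0,0]],"yaw":[0,0,0,0,0,-0.005,0,0]}'; python3 plan.py 472.3 -38.2 125 -106.1
python3 - <<'E'
from h import *
n,u,w=("scene",240,185)
c=camera(n); cv2.imwrite(f"pics/g6_{n}.png",cv2.resize(c["img"][w-45:w+45,u-60:u+60,::-1],(800,600),interpolation=cv2.INTER_CUBIC))
E
```

```text
time: 33.58
ee_pos: [0.4735, -0.0392, 0.1235]
tcp_rot: [-180.0, 0.0, -105.8]
wrist_force: [0.6, 0.2, -0.4]
opening: 0.0543
grasp_force: 42.4
slide [-0.6  1.4 -1.5] len 2
yaw rad 0.005
t 33.6 p [473.5 -39.2 123.5] rot [-180.     0.  -105.8] q6 -79 F [ 0.6  0.2 -0.4] M [-0.05 -0.01 -0.01] open 54.3 grip 42.4
```

View pics/g6_scene.png

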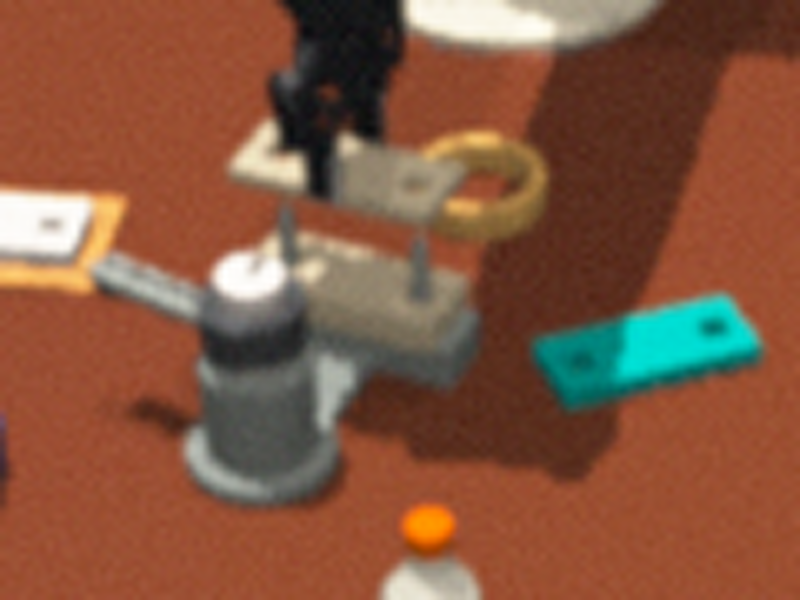

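Two blocks are stacked flat and the third is held, with its hole at (414,184) about 1–2 mm left of before. Correct that and descend.

```bash
python3 -m handwheel '{"gripper":[-1,-1,-1,-1,-1,-1,-1,-1],"slide":[[-0.8,1,10],[0,0,8],[0,0,4],[0,0,4],[0,0,3],[0,0,3],[0,0,3],[0,0,0]],"yaw":[0.004,0,0,0,0,0,0,0]}'; python3 -m handwheel '{"gripper":[-1,-1,-1,-1],"slide":[[0,0,4],[0,0,4],[0,0,2],[0,0,0]],"yaw":[0,0,0,0]}'; python3 plan.py 472.2 -38.2 51 -106.1
```

```text
time: 34.3
ee_pos: [0.4724, -0.0383, 0.0877]
tcp_rot: [180.0, -0.0, -106.0]
wrist_force: [-0.3, -0.9, -1.5]
opening: 0.0543
grasp_force: 42.4
time: 34.63
ee_pos: [0.4723, -0.0383, 0.0777]
tcp_rot: [180.0, -0.0, -106.0]
wrist_force: [-0.1, -0.2, -1.6]
opening: 0.0544
grasp_force: 42.4
slide [-0.1  0.1 26.7] len 27
yaw rad 0.001
t 34.6 p [472.3 -38.3  77.7] rot [ 180.   -0. -106.] q6 -79 F [-0.1 -0.2 -1.6] M [ 0.01 -0.01 -0.04] open 54.4 grip 42.4
```

```bash
python3 -m handwheel '{"gripper":[-1,-1,-1,-1,-1,-1,-1,-1],"slide":[[0,0,8],[0,0,6],[0,0,4],[0,0,3],[0,0,3],[0,0,2],[0,0,0],[0,0,0]],"yaw":[0,0,0,0,0,0,0,0]}'; python3 -m handwheel '{"gripper":[-1,-1,-1,1,1,1,1,1],"slide":[[0,0,0.8],[0,0,0],[0,0,0],[0,0,0],[0,0,0],[0,0,0],[0,0,-10],[0,0,-25]],"yaw":[0,0,0,0,0,0,0,0]}';  python3 -m handwheel '{"gripper":[1,1,1,1],"slide":[[0,0,-25],[0,0,-15],[0,0,0],[0,0,0]],"yaw":[0,0,-0.1,-0.1]}'; python3 plan.py 394.8 -296.7 90 -90.1;python3 - <<'E'
from h import *
for n in("top",):
    c=camera(n); print(n,[b for b in blobs(c,pale(c),.018) if 90<b[3]<170 and 45<b[4]<80 and 300<b[0]<720])
E
```

```text
time: 35.3
ee_pos: [0.4725, -0.0383, 0.0523]
tcp_rot: [180.0, -0.0, -106.0]
wrist_force: [-0.9, -0.9, -0.7]
opening: 0.0543
grasp_force: 42.4
time: 35.97
ee_pos: [0.4709, -0.0382, 0.0846]
tcp_rot: [179.7, -0.1, -106.0]
wrist_force: [0.7, 0.3, 0.1]
opening: 0.0856
grasp_force: 0.0
time: 36.3
ee_pos: [0.4734, -0.0384, 0.1287]
tcp_rot: [-179.8, -0.0, -94.3]
wrist_force: [-0.7, -0.7, -0.3]
opening: 0.0853
grasp_force: 0.0
slide [263.5  59.1  38.6] len 273
yaw rad -0.074
t 36.3 p [473.4 -38.4 128.7] rot [-179.8   -0.   -94.3] q6 -90 F [-0.7 -0.7 -0.3] M [-0.04  0.07  0.01] open 85.3 grip 0.0
top []
```

```bash
python3 -m handwheel '{"gripper":[1,1,1,1,1,1,1,1],"slide":[[0,0,0],[28.7,8.7,0],[28.7,8.7,0],[28.7,8.7,0],[28.7,8.7,0],[28.7,8.7,0],[28.7,8.7,0],[28.7,8.7,0]],"yaw":[-0.072,0,0,0,0,0,0,0]}' >/dev/null;  python3 -m handwheel '{"gripper":[1,1,1,1,1,1,1,1],"slide":[[28.7,8.7,0],[28.7,8.7,0],[0,0,30],[0,0,30],[0,0,20],[0,0,10],[0,0,0],[0,0,0]],"yaw":[0,0,0,0,0,0,0,0]}'; python3 plan.py 394.8 -296.7 4 -90.1
```

```text
time: 37.68
ee_pos: [0.3925, -0.296, 0.0373]
tcp_rot: [-180.0, -0.0, -90.5]
wrist_force: [0.4, -0.0, 0.6]
opening: 0.0853
grasp_force: 0.0
slide [ 0.6 -2.3 33.3] len 33
yaw rad -0.007
t 37.7 p [ 392.5 -296.    37.3] rot [-180.    -0.   -90.5] q6 -127 F [ 0.4 -0.   0.6] M [-0.04 -0.   -0.03] open 85.3 grip 0.0
```

```bash
python3 -m handwheel '{"gripper":[1,1,1,1,1,1,1,1],"slide":[[0.6,-2.3,12],[0,0,10],[0,0,6],[0,0,3],[0,0,1],[0,0,0],[0,0,0],[0,0,0]],"yaw":[-0.007,0,0,0,0,0,0,0]}';python3 plan.py 394.8 -296.7 4 -90.1;python3 -m handwheel '{"gripper":[0.5,-0.2,-1,-1,-1,-1,-1,-1],"slide":[[0,0,0],[0,0,0],[0,0,0],[0,0,0],[0,0,0],[0,0,0],[0,0,0],[0,0,0]],"yaw":[0,0,0,0,0,0,0,0]}' 60;python3 plan.py 394.8 -296.7 4 -90.1
```

```text
time: 38.35
ee_pos: [0.3948, -0.2968, 0.0049]
tcp_rot: [-180.0, -0.0, -90.0]
wrist_force: [-0.4, 0.2, -0.8]
opening: 0.0856
grasp_force: 0.0
slide [-0.1  0.   0.9] len 1
yaw rad 0.001
t 38.4 p [ 394.8 -296.8    4.9] rot [-180.   -0.  -90.] q6 -127 F [-0.4  0.2 -0.8] M [-0.02 -0.03 -0.05] open 85.6 grip 0.0
time: 39.02
ee_pos: [0.395, -0.2969, 0.0052]
tcp_rot: [-179.9, -0.0, -90.0]
wrist_force: [-0.1, 1.4, 5.1]
opening: 0.0543
grasp_force: 64.2
slide [-0.2  0.2  1.2] len 1
yaw rad 0.001
t 39.0 p [ 395.  -296.9    5.2] rot [-179.9   -0.   -90. ] q6 -127 F [-0.1  1.4  5.1] M [0.17 0.13 0.01] open 54.3 grip 64.2
```

```bash
python3 -m handwheel '{"gripper":[-1,-1,-1,-1,-1,-1,-1,-1],"slide":[[0,0,-8],[0,0,-20],[0,0,-25],[0,0,-25],[0,0,-25],[0,0,-20],[0,0,0],[0,0,0]],"yaw":[0,0,0,0,0,0.1,0.1,0.08]}'; python3 plan.py 472.3 -38.6 127 -106.1
```

```text
time: 39.68
ee_pos: [0.395, -0.297, 0.1292]
tcp_rot: [-179.9, -0.0, -106.4]
wrist_force: [-0.8, 0.8, -2.8]
opening: 0.0543
grasp_force: 63.9
slide [-269.7   -1.3    2. ] len 270
yaw rad -0.005
t 39.7 p [ 395.  -297.   129.2] rot [-179.9   -0.  -106.4] q6 -111 F [-0.8  0.8 -2.8] M [-0.06 -0.02  0.05] open 54.3 grip 63.9
```

```bash
python3 -m handwheel '{"gripper":[-1,-1,-1,-1,-1,-1,-1,-1],"slide":[[-20,-0.1,0],[-30,-0.1,0],[-30,-0.1,0],[-30,-0.2,0],[-30,-0.2,0],[-30,-0.2,0],[-30,-0.2,0],[-30,-0.2,0]],"yaw":[0,0,0,0,0,0,0,0]}'>/dev/null; python3 -m handwheel '{"gripper":[-1,-1,-1,-1,-1],"slide":[[-25,0,0],[-14.7,0,0],[0,0,0],[0,0,0],[0,0,0]],"yaw":[0,0,-0.005,0,0]}'; python3 plan.py 472.3 -38.6 127 -106.1
python3 - <<'E'
from h import *
n,u,w=("scene",240,185)
c=camera(n); cv2.imwrite(f"pics/g7_{n}.png",cv2.resize(c["img"][w-45:w+45,u-60:u+60,::-1],(800,600),interpolation=cv2.INTER_CUBIC))
E
```

```text
time: 40.77
ee_pos: [0.4702, -0.0383, 0.1275]
tcp_rot: [180.0, -0.0, -105.8]
wrist_force: [-0.5, 0.2, -2.2]
opening: 0.0542
grasp_force: 64.0
slide [-0.2 -2.1  0.5] len 2
yaw rad 0.005
t 40.8 p [470.2 -38.3 127.5] rot [ 180.    -0.  -105.8] q6 -79 F [-0.5  0.2 -2.2] M [-0.03  0.   -0.02] open 54.2 grip 64.0
```

View pics/g7_scene.png

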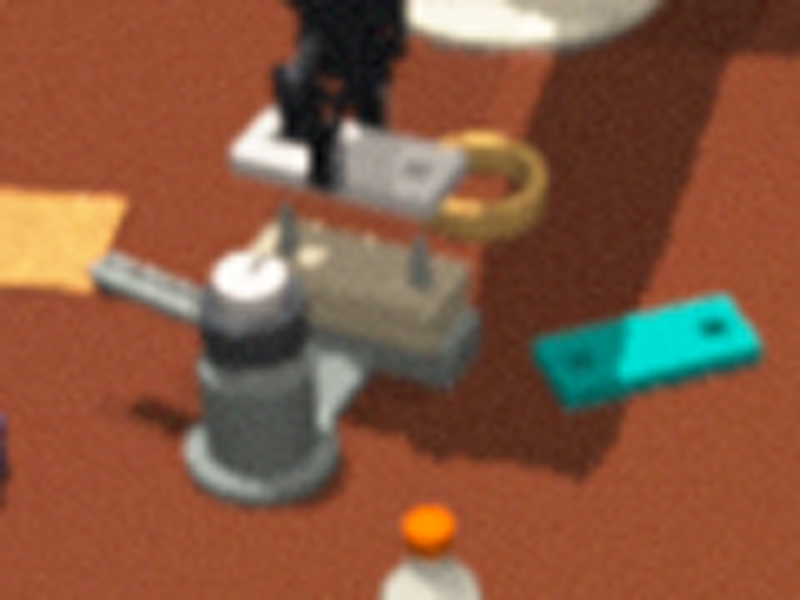

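Three blocks are stacked flat on the pins, and the plate is aligned over them (hole (419,170), pin (419,238)). Descend to plate bottom 60, TCP ≈ 61.2.

```bash
python3 -m handwheel '{"gripper":[-1,-1,-1,-1,-1,-1,-1,-1],"slide":[[0,-1.5,10],[0,0,10],[0,0,6],[0,0,4],[0,0,3],[0,0,3],[0,0,3],[0,0,0]],"yaw":[0.004,0,0,0,0,0,0,0]}'; python3 -m handwheel '{"gripper":[-1,-1,-1,-1],"slide":[[0,0,4],[0,0,4],[0,0,2],[0,0,0]],"yaw":[0,0,0,0]}'; python3 plan.py 472.2 -38.2 61.2 -106.1
```

```text
time: 41.48
ee_pos: [0.4718, -0.0382, 0.088]
tcp_rot: [180.0, -0.0, -106.0]
wrist_force: [-0.4, 0.2, -2.3]
opening: 0.0541
grasp_force: 63.9
time: 41.82
ee_pos: [0.4717, -0.0382, 0.0779]
tcp_rot: [180.0, -0.0, -106.0]
wrist_force: [-0.3, 0.2, -2.3]
opening: 0.0537
grasp_force: 64.0
slide [-0.2 -0.5 16.7] len 17
yaw rad 0.001
t 41.8 p [471.7 -38.2  77.9] rot [ 180.   -0. -106.] q6 -79 F [-0.3  0.2 -2.3] M [-0.    0.03  0.1 ] open 53.7 grip 64.0
```

```bash
python3 -m handwheel '{"gripper":[-1,-1,-1,-1,-1,-1,-1],"slide":[[0,0,6],[0,0,4],[0,0,3],[0,0,2],[0,0,1],[0,0,0],[0,0,0]],"yaw":[0,0,0,0,0,0,0]}'; python3 -m handwheel '{"gripper":[-1,-1,-1,-1],"slide":[[0,0,0.8],[0,0,0.8],[0,0,0],[0,0,0]],"yaw":[0,0,0,0]}'
```

```text
time: 42.4
ee_pos: [0.472, -0.0383, 0.0626]
tcp_rot: [-180.0, -0.0, -106.0]
wrist_force: [0.4, -0.6, -2.8]
opening: 0.0543
grasp_force: 64.0
time: 42.73
ee_pos: [0.4722, -0.0383, 0.0612]
tcp_rot: [-180.0, 0.0, -106.0]
wrist_force: [-0.5, -0.4, 0.9]
opening: 0.0539
grasp_force: 64.2
```

```bash
python3 -m handwheel '{"gripper":[-1,1,1,1,1,1,1,1],"slide":[[0,0,0.5],[0,0,0],[0,0,0],[0,0,0],[0,0,-10],[0,0,-30],[0,0,-35],[0,0,-35]],"yaw":[0,0,0,0,0,0,0,0]}';  python3 -m handwheel '{"gripper":[1,1,1,1,1],"slide":[[0,0,-20],[0,0,0],[0,0,0],[0,0,0],[0,0,0]],"yaw":[0,0.1,0.07,0,0]}'; python3 plan.py 591.8 -73.5 190 -115.9
python3 - <<'E'
from h import *
n,u,w=("scene",240,185)
c=camera(n); cv2.imwrite(f"pics/g8_{n}.png",cv2.resize(c["img"][w-45:w+45,u-60:u+60,::-1],(800,600),interpolation=cv2.INTER_CUBIC))
E
```

```text
time: 43.4
ee_pos: [0.4714, -0.0382, 0.172]
tcp_rot: [180.0, -0.0, -106.0]
wrist_force: [0.4, 0.3, 0.3]
opening: 0.0856
grasp_force: 0.0
time: 43.82
ee_pos: [0.472, -0.0383, 0.1908]
tcp_rot: [-180.0, 0.0, -115.6]
wrist_force: [0.5, -0.4, 0.0]
opening: 0.0858
grasp_force: 0.0
slide [ -20.1 -123.3    0.8] len 125
yaw rad 0.005
t 43.8 p [472.  -38.3 190.8] rot [-180.     0.  -115.6] q6 -69 F [ 0.5 -0.4  0. ] M [-0.01 -0.01  0.03] open 85.8 grip 0.0
```

View pics/g8_scene.png

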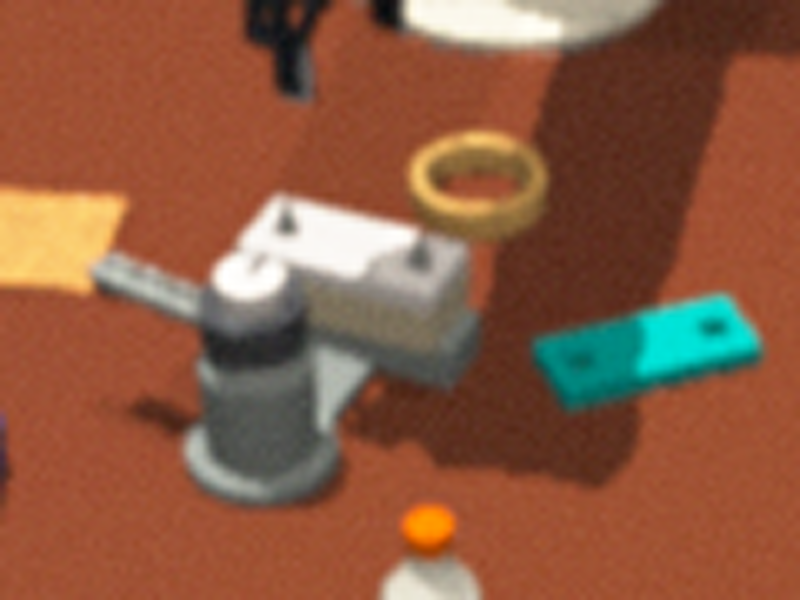

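Plate is seated on the stack with both pins poking through (287,222) and (420,255). Now back to the collar.

```bash
python3 -m handwheel '{"gripper":[1,1,1,1,1,1,1],"slide":[[-4,-24.7,0],[-4,-24.7,0],[-4,-24.7,0],[-4,-24.7,0],[-4,-24.5,0],[0,0,0],[0,0,0]],"yaw":[0,0,0,0,0,0.005,0]}';python3 plan.py 591.8 -73.5 87 -115.9
```

```text
time: 44.45
ee_pos: [0.592, -0.0741, 0.189]
tcp_rot: [179.9, -0.0, -116.0]
wrist_force: [-0.1, -0.1, 0.0]
opening: 0.0857
grasp_force: 0.0
slide [ -0.5   0.2 102. ] len 102
yaw rad -0.001
t 44.5 p [592.  -74.1 189. ] rot [ 179.9   -0.  -116. ] q6 -71 F [-0.1 -0.1  0. ] M [ 0.04  0.07 -0.03] open 85.7 grip 0.0
```

```bash
python3 -m handwheel '{"gripper":[1,1,1,1,1,1,1,1],"slide":[[0,0,20],[0,0,20],[0,0,20],[0,0,20],[0,0,15],[0,0,6],[0,0,0],[0,0,0]],"yaw":[0,0,0,0,0,0,0,0]}';python3 plan.py; python3 -m handwheel '{"gripper":[0.5,0,-1,-1,-1,-1,-1,-1],"slide":[[0,0,0],[0,0,0],[0,0,0],[0,0,0],[0,0,0],[0,0,0],[0,0,0],[0,0,0]],"yaw":[0,0,0,0,0,0,0,0]}' 40;python3 plan.py
```

```text
time: 45.12
ee_pos: [0.5915, -0.0737, 0.0902]
tcp_rot: [-180.0, 0.0, -116.0]
wrist_force: [0.5, 0.7, -0.1]
opening: 0.0852
grasp_force: 0.0
t 45.1 p [591.5 -73.7  90.2] rot [-180.    0. -116.] q6 -71 F [ 0.5  0.7 -0.1] M [-0.05 -0.    0.02] open 85.2 grip 0.0
time: 45.78
ee_pos: [0.5909, -0.0732, 0.0914]
tcp_rot: [180.0, 0.1, -116.0]
wrist_force: [-10.3, 3.1, 10.2]
opening: 0.0631
grasp_force: 45.8
t 45.8 p [590.9 -73.2  91.4] rot [ 1.80e+02  1.00e-01 -1.16e+02] q6 -71 F [-10.3   3.1  10.2] M [ 0.88  1.99 -0.05] open 63.1 grip 45.8
```

```bash
python3 -m handwheel '{"gripper":[-1,-1,-1,-1,-1,-1,-1,-1],"slide":[[0,0,0],[0,0,0],[0,0,0],[0,0,0],[0,0,0],[0,0,0],[0,0,0],[0,0,0]],"yaw":[0.1,0.1,0.1,0.1,0.1,0.1,0.1,0.1]}';  python3 -m handwheel '{"gripper":[-1,-1,-1,-1,-1,-1,-1,-1],"slide":[[0,0,0],[0,0,0],[0,0,0],[0,0,0],[0,0,0],[0,0,0],[0,0,0],[0,0,0]],"yaw":[0.1,0.1,0.1,0.1,0.1,0.1,0,0]}'; python3 plan.py 591 -73 92 163.9
```

```text
time: 46.45
ee_pos: [0.5913, -0.0735, 0.0914]
tcp_rot: [180.0, 0.0, -162.1]
wrist_force: [-9.0, 0.0, 9.1]
opening: 0.0631
grasp_force: 45.8
time: 47.12
ee_pos: [0.5913, -0.074, 0.0913]
tcp_rot: [-180.0, 0.0, 163.7]
wrist_force: [-7.1, -0.3, 9.5]
opening: 0.0632
grasp_force: 45.7
slide [ 0.6  0.8 -0.7] len 1
yaw rad -0.004
t 47.1 p [591.3 -74.   91.3] rot [-180.     0.   163.7] q6 9 F [-7.1 -0.3  9.5] M [ 0.09  1.42 -0.1 ] open 63.2 grip 45.7
```

Release, lift clear and check.

```bash
python3 -m handwheel '{"gripper":[1,1,1,1,1,1,1,1],"slide":[[0,0,0],[0,0,0],[0,0,0],[0,0,-10],[0,0,-30],[0,0,-35],[0,0,-35],[0,0,-30]],"yaw":[0,0,0,0,0,0,0,0]}';  python3 -m handwheel '{"gripper":[1,1,1,1,1,1,1,1],"slide":[[0,-35,-10],[0,-35,0],[0,-35,0],[0,-35,0],[0,-35,0],[0,-35,0],[0,-35,0],[0,-35,0]],"yaw":[0,0,0,0,0,0,0,0]}'
python3 - <<'E'
from h import *
c=camera("top");u,w=295,205
a=cv2.resize(c["img"][w-40:w+40,u-45:u+45,::-1],(660,587),interpolation=cv2.INTER_CUBIC); cv2.imwrite("pics/f_top.png",a)
c=camera("scene");u,w=240,185;cv2.imwrite("pics/f_scene.png",cv2.resize(c["img"][w-60:w+60,u-80:u+80,::-1],(800,600),interpolation=cv2.INTER_CUBIC))
E
```

```text
time: 47.78
ee_pos: [0.5917, -0.0738, 0.2327]
tcp_rot: [180.0, 0.1, 163.7]
wrist_force: [0.6, -0.5, 0.1]
opening: 0.0856
grasp_force: 0.0
time: 48.45
ee_pos: [0.5126, -0.3442, 0.2403]
tcp_rot: [-180.0, 0.1, 163.7]
wrist_force: [0.8, 0.8, 0.2]
opening: 0.0856
grasp_force: 0.0
```

View pics/f_top.png

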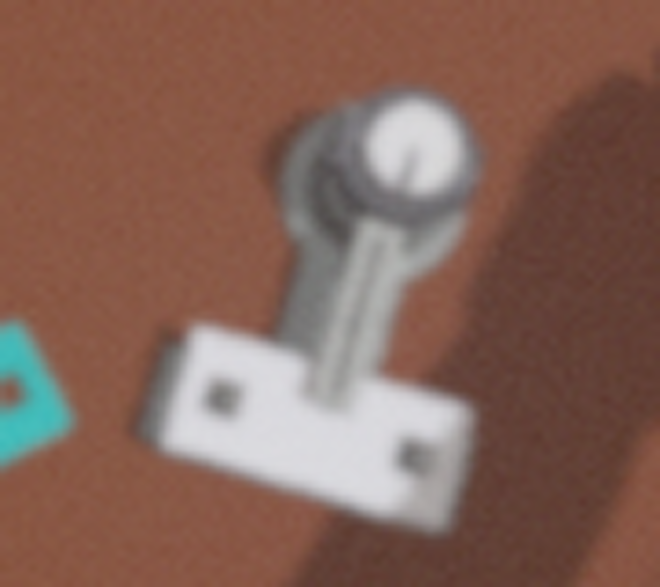

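View pics/f_scene.png

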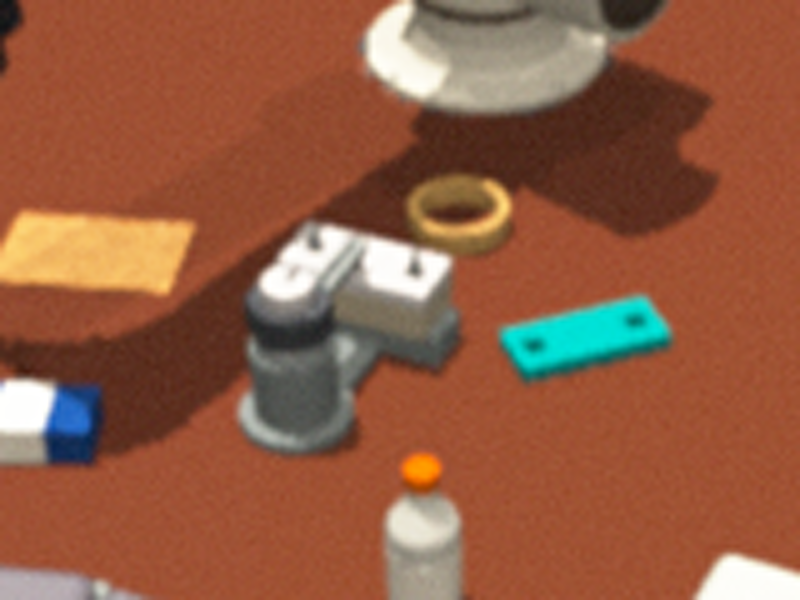

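```bash
python3 - <<'E'
from h import *
c=camera("top");f=lambda u,v,z:ray(c,np.array([[u,v]])/7.333+[250,165]-.43,z)[0]*1000
t=f(329,398,.1);b=np.array([591.5,-73.8]); d=t-b; print(t,np.hypot(*d),np.degrees(np.arctan2(d[1],d[0])),"want 163.9")
l=f(329,398,.1)-f(380,226,.1); print(np.degrees(np.arctan2(l[1],l[0])))
for n in("top","scene"):
    c=camera(n); print(n,[x for x in blobs(c,pale(c),.01) if 100<x[3]<160 and 45<x[4]<75])
E
python3 plan.py
```

```text
[483.35283433 -40.01709139] 113.30090183290393 162.65228909029764 want 163.9
163.25037637786676
top [(834.5, -162.0, 71.4, 127.2, 45.1), (867.3, 334.7, 74.4, 110.0, 53.1), (883.5, 561.5, -77.0, 109.2, 51.7)]
scene [(742.8, 49.2, 8.0, 131.4, 51.8), (630.1, -298.3, 9.2, 100.5, 72.8)]
t 48.7 p [ 513.3 -342.5  239.8] rot [180.    0.  163.7] q6 -17 F [0.7 0.9 1. ] M [-0.    0.    0.01] open 85.3 grip 0.0
```

```bash
python3 -c "
from workcell import ticket; print(ticket.job_done())"
```

```text
the job is handed in; nothing more can be done
None
```

I've handed the job in: all three card blocks are on the pins with the pressure plate on top, the collar arm measures within about 1° of the mark, the bottle and mug weren't touched, and it took about 49 s.

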